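# Lock the jar carrier with its hold-down bar

## Robot

A 6-joint arm with a two-finger parallel gripper is mounted at the origin on the work surface. World frame = base frame: x ahead of the robot, y to its left, z up, the work surface at z = 0. Lengths are in m, angles in rad, forces in N, time in s.
With the tool pointing down it reaches from about 0.35 to 0.775 m from the base axis. Payload 5.5 kg.
Tool frame: the origin (TCP) lies at the very end of the fingers, on their centre line; the grasp point (between the pads) lies 19 mm behind it; y points along the fingers, z is the direction in which the jaws open and shut, and the axes are right-handed (so a half turn about y gives the same grasp; the last joint's range is limited). The gripper opens to 85 mm and grips with 20 to 120 N. Pads are 22 mm wide; open, the fingers measure 114 mm over their backs; the gripper's body (76 mm by 85 mm) begins 54 mm behind the grasp point. The pads swing forward as they close: fully open they stand 13 mm farther back than shut.
Start: joints at [-1.486, 0.313, 0.046, 1.304, 0, 1.431], TCP at [0.128, -0.561, 0.231] pointing down, gripper open.
Joint ranges: [-2.76, 2.76], [-0.86, 1.69], [-1.03, 1.26], [-2.2, 2.34], [-1.47, 1.5], [-3.14, 3.14]. Speed limits (rad/s): [2.57, 2.57, 3.14, 3.14, 3.14, 3.14].

## Interface

Orientations are given as a unit quaternion [w, x, y, z].
In Python, from workcell import env gives the robot as it stands.
- The arm moves only by the shell command python3 -m inch 'ROWS' [OPENING] [FORCE]. ROWS is JSON, a list that holds one entry, the list of rows, each a list of 4 numbers: the shift along the tool's x, y, z in mm, then the turn about the tool's y in degrees. In form: [[[tx, ty, tz, spin], ...]]. A call has 1 to 10 rows; each row is the pose to reach, as a shift and turn from the pose commanded when the call began, along the tool's axes at that moment; what a row does not reach only later rows make up. A row lasts 1/10 s, in which the tool goes at most 50 mm and 8.59 degrees, less where a joint would pass 70% of its speed; a pose out of reach is approached as far as the arm can. A call with a gripper value outside its range is refused whole. OPENING is the finger opening in mm, from 0 to 85.4, set as the call begins (- or left out, the last holds). The fingers move at their own pace and stop on an object; FORCE is the grip in N (left out, the last holds). Time passes only in rows, so rows that repeat a pose let the fingers close. It gives the time, the measured TCP pose, the force and the opening at its end, in the units of the state.
- env.get_state(): the state, without advancing time (a new reading comes with each control period).
- env.read_camera(name): name is "side" or "top"; returns the picture (384x512x3 uint8, blue, green, red); there is no depth.
- env.camera_model(name): a dict with "fx", "fy", "cx", "cy" (pixels), "R" (3x3) and "t" (3): a world point X has camera coordinates R X + t. Camera axes: x right, y down, z forward; pixel columns grow to the right and rows downward; lengths in m; the calibration is good to about 2 mm. A picture is of the moment at which its call begins. camera_model takes no time and is no camera call.
- env.hand_in(): hands the job in, once; it reports no verdict.
The state is a dict: "clock": time; "joint_pos": joint angles; "qvel": joint speeds; "tau": joint torques, N m; "tcp_pos": TCP position; "orientation": TCP orientation; "wrist_force": force on the tool from outside, world axes, zero at the start; "ft_torque": the same for the moment, N m; "finger_gap": finger opening in m.
Only numpy, scipy, OpenCV 4.12 (cv2) and the standard library are available. Lean on these libraries where they do the work, as an engineer would, in place of code of your own. Each camera call takes 0.05 s, during which the arm holds its last target.

## Task

Take the long steel bar out of its cradle and feed it nose first through the guide tube of the jar carrier, over the two jar lids and on through the far guide, until its collar sits fully home against the mouth of the guide tube. Keep it straight so that it does not bind, do not ram it into the far guide, let go of it, and leave the jars in the carrier and the other jars and the lid on the table where they are.

Things in the scene. Friction and masses are not known exactly. Their poses are not given: they have to be found in the camera images.
- bar_centre (a point): Middle of the loose hold-down bar, on its axis: plain round steel bar 328 mm long, 16 mm in diameter, about 0.5 kg (varies), balanced within 5 mm of this point. Own x runs along the bar to the nose, whose tip is 164 mm away. At the start it lies level in the cradle, axis 48 mm above the table, free of the cradle over the middle 100 mm.
- bar_nose (a point): Tip of the bar's nose, on its axis (same axes as bar_centre). The nose tapers over its last 9 mm from 16 to 7 mm wide.
- bar_collar (a point): Centre of the collar's front face (the face that looks to the nose), on the axis, 275 mm behind the nose tip and 111 mm behind bar_centre (same axes). The collar is 36 mm in diameter, 8 mm thick; behind it a plain stub 45 mm long, 16 mm in diameter, is the tail by which the bar can be gripped and pushed home.
- cradle: Fixed white plastic cradle; origin on the table under its middle, x along the groove. Base plate 210 x 70 x 8 mm; two blocks, each 45 mm long, 50 mm wide, 54 mm high, centred 77.5 mm either side of the origin, with an open-topped groove 18 mm wide in which the bar lies. It lifts straight up.
- guide_mouth (a point): Centre of the mouth of the carrier's guide tube, 120 mm above the table. The carrier is fixed; x is level, the feed direction; z up. Bore 19 mm, tube 60 mm long, mouth flared to 26 mm over the first 8 mm, rim 34 mm across; nothing stands before it. Left alone part-way in, the bar stays in the tube but its tail droops by the play, up to about 5 degrees.
- far_guide: Fixed far guide; origin at the centre of its mouth, 232 mm beyond guide_mouth on the same axis (same axes): bore 19 mm, 35 mm long, mouth flared to 34 mm over the first 14 mm. 262 mm from guide_mouth a spring ball presses down on the bar's top: over the last 10 mm of the feed the nose must lift it about 3 mm, resisting with some 3 to 7 N before the collar meets its stop.
- jar0: Closed jar with a black lid standing in the carrier, 76 mm wide, 96 mm high, 0.42 kg; origin at the centre of its underside, 8 mm above the table, 103 mm beyond the guide mouth. The bar passes 8 mm over its lid.
- jar1: Second closed jar in the carrier, alike, 187 mm beyond the guide mouth.
- empty_jar: Bystander: empty glass jar, 76 mm wide, 90 mm high; origin at the centre of its underside.
- spare_jar: Bystander: closed jar on the table, 76 mm wide, 96 mm high; origin at the centre of its underside.
- loose_lid: Bystander: loose black jar lid lying flat on the table, 80 mm wide, 9 mm high; origin at the centre of its underside.
Things that resemble listed ones, but are neither listed nor needed, are in the scene too. Leave any pink look-alike of the jar1 alone.

How it is judged:
By the outcome, as a careful person would: the job done as asked, in the order asked, and still so for the second after the job is handed in, with the robot touching nothing.
It also fails if it takes over 70 s, if anything falls off the work surface, if the arm or the gripper's body presses on something with over 40 N, if the wrist force passes 120 N, or if a joint passes its speed limit or range.

## Working session

There is one attempt and no reset: what is moved stays moved. The work goes in short steps, Python scripts to look and compute and a shell command to move; the robot and the scene stay as the last step left them, time stands still between calls to the robot, and variables do not carry over. Pictures are saved under pics/ and viewed, and the job is handed in when it is done.

```bash
ls; mkdir -p pics; python3 - <<'E'
from workcell import env
import cv2,numpy as np
s=env.get_state()
for k,v in s.items(): print(k,v)
for n in("side","top"):
    cv2.imwrite(f"pics/{n}0.png",env.read_camera(n)); print(n,env.camera_model(n))
E
```

```text
pics
clock 0.0
joint_pos [-1.48558621e+00  3.13981263e-01  4.49948106e-02  1.30360507e+00
  6.29227701e-06  1.43119329e+00]
qvel [ 0.00105853  0.00078581  0.00030303  0.00011459  0.00042429 -0.00029434]
tau [-8.88169488e-04 -4.80626678e+01  2.98531938e+01  1.94831577e-02
 -1.82934150e-04  4.87270853e-06]
tcp_pos [ 0.12812878 -0.56002441  0.23042624]
orientation [ 0.07933563 -0.07929666  0.70327837 -0.70200957]
wrist_force [-0.15852766 -0.12763932  0.02084771]
ft_torque [-0.02808648  0.01153582  0.01542782]
finger_gap 0.08494625291440898
side {'fx': 373.9383766521378, 'fy': 373.9383766521378, 'cx': 256.7075400042334, 'cy': 190.87525959880182, 'R': array([[-0.86059726, -0.50917094,  0.01083079],
       [-0.2758393 ,  0.44813363, -0.85034636],
       [ 0.42811801, -0.73479331, -0.52611193]]), 't': array([0.51129796, 0.2407804 , 0.7591775 ])}
top {'fx': 382.5494727594373, 'fy': 382.5494727594373, 'cx': 257.14443340489373, 'cy': 194.14212241860224, 'R': array([[ 0.05837901, -0.99828883, -0.00336115],
       [-0.97332974, -0.05617053, -0.22242773],
       [ 0.22185832,  0.01625662, -0.97494339]]), 't': array([0.00815595, 0.57399019, 1.15983469])}
```

```bash
cd pics; python3 - <<'E'
import cv2
for n in("side","top"):
    cv2.imwrite(f"{n}0b.png",cv2.resize(cv2.imread(n+"0.png"),(800,600),interpolation=cv2.INTER_CUBIC))
E
```

```text
(no output)
```

View pics/side0b.png

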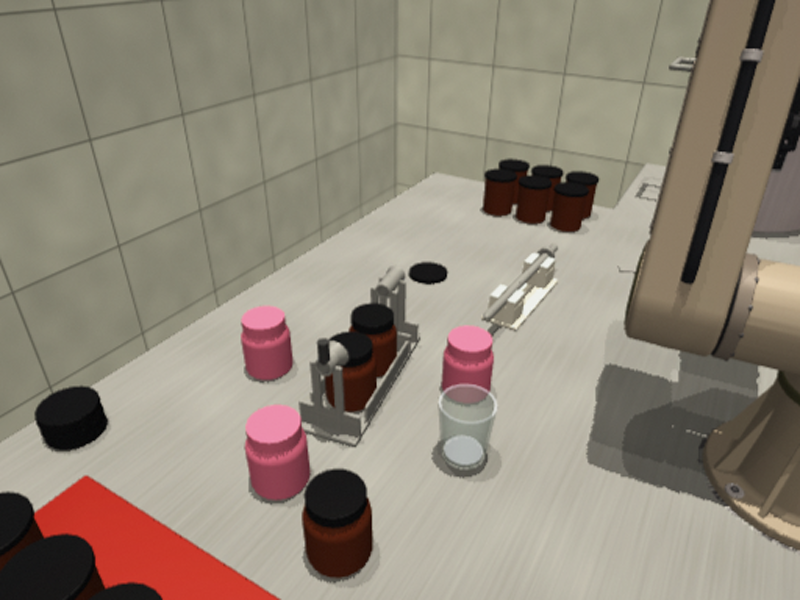

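View pics/top0b.png

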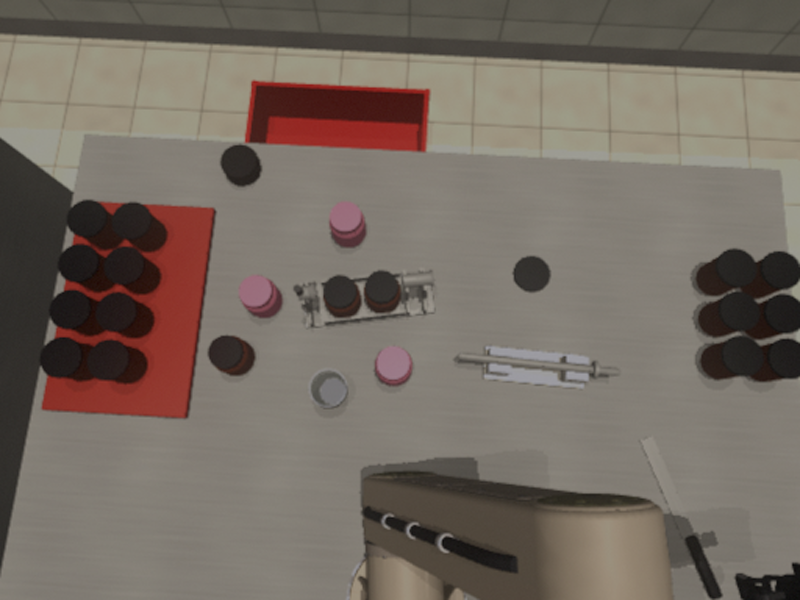

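The carrier sits at (300-435, 270-325) in the top view, with the guide tube at its right end (418,278) and the far guide with the ball plunger at its left. The bar's nose is at the left (458,358) and its collar at (598,370). The feed therefore runs towards +y. Next I'll enlarge these areas.

```bash
cd pics; python3 - <<'E'
import cv2
def crop(n,x,y,w,h,f,o):
    im=cv2.imread(n+"0.png")[y:y+h,x:x+w]; cv2.imwrite(o,cv2.resize(im,None,fx=f,fy=f,interpolation=cv2.INTER_CUBIC))
crop("top",180,160,100,60,8,"tc.png")
crop("top",285,210,115,45,6.9,"tb.png")
crop("side",190,160,100,75,8,"sc.png")
crop("side",300,150,65,65,9,"sb.png")
E
```

```text
(no output)
```

View pics/tc.png

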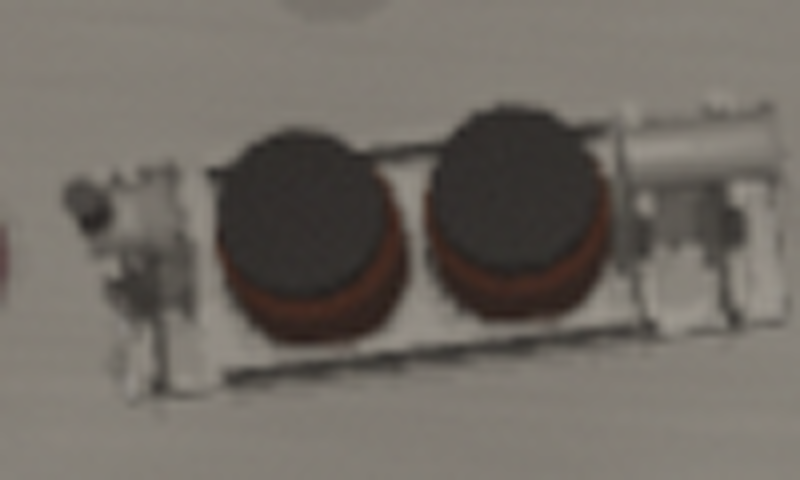

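View pics/tb.png

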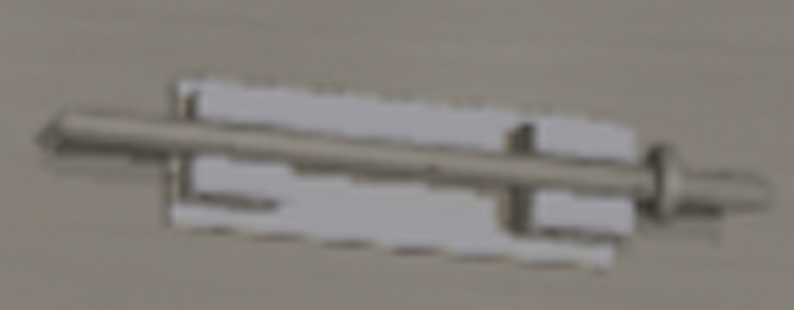

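View pics/sc.png

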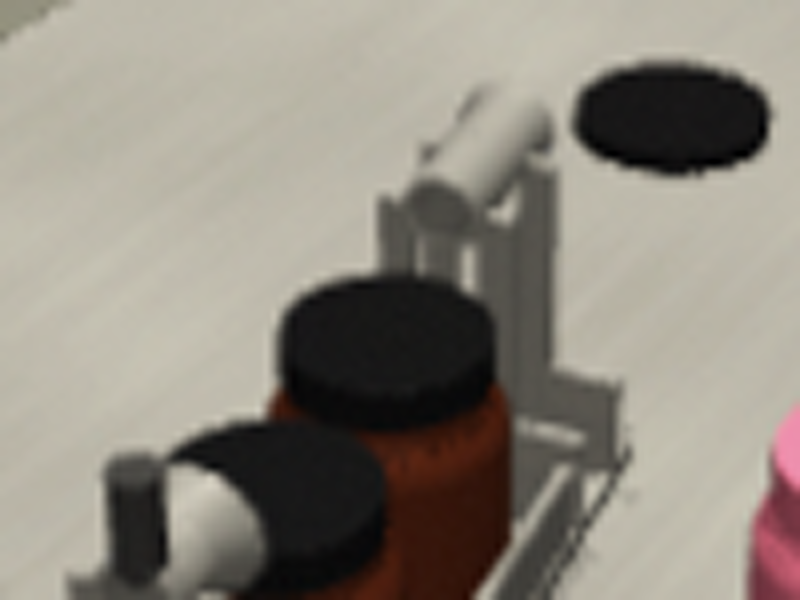

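View pics/sb.png

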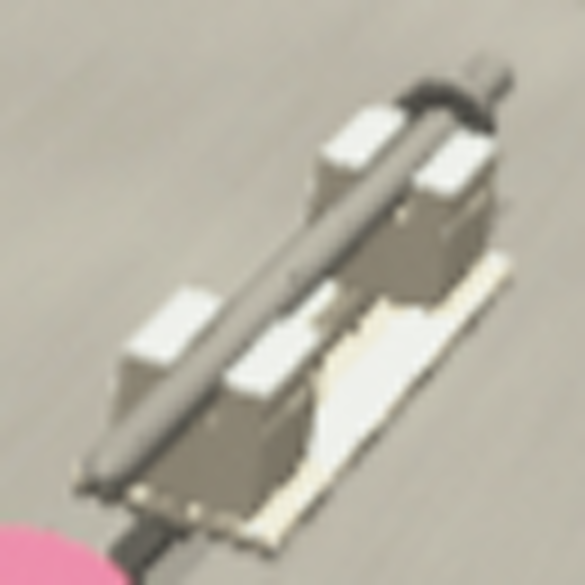

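```bash
cat > h.py <<'E'
import numpy as np,cv2
from workcell import env
from scipy.spatial.transform import Rotation as Rn
C={n:env.camera_model(n) for n in("side","top")}
def proj(n,X):
    c=C[n];p=np.atleast_2d(X)@c["R"].T+c["t"];return np.c_[c["fx"]*p[:,0]/p[:,2]+c["cx"],c["fy"]*p[:,1]/p[:,2]+c["cy"]]
def back(n,uv,z):
    c=C[n];d=c["R"].T@np.array([(uv[0]-c["cx"])/c["fx"],(uv[1]-c["cy"])/c["fy"],1]);o=-c["R"].T@c["t"];return o+d*(z-o[2])/d[2]
def uncrop(u,v,x,y,f): return ((u+.5)/f-.5+x,(v+.5)/f-.5+y)
E
python3 - <<'E'
from h import *
T=lambda u,v:uncrop(u,v,180,160,8)
B=lambda u,v:uncrop(u,v,285,210,6.9)
S=lambda u,v:uncrop(u,v,190,160,8)
Q=lambda u,v:uncrop(u,v,300,150,9)
p=lambda l,a:print(l,a.round(4))
l0=back("top",T(515,187),.104);l1=back("top",T(303,213),.104);p("lids top",np.r_[l0,l1])
p("lids side",np.r_[back("side",S(388,338),.104)])
p("mouth top",back("top",T(774,142),.12)); p("exit top",back("top",T(624,150),.12))
p("tube exit side",back("side",S(441,205),.12))
d=l1-l0;print("lid dist",np.linalg.norm(d),"dir deg",np.degrees(np.arctan2(d[1],d[0])))
u=d/np.linalg.norm(d);p("mouth from lids",l0-u*.103);p("far",l0+u*(.232-.103))
a=back("top",B(40,138),.048);b=back("top",B(768,192),.048);c=back("top",B(652,180),.048)
p("nose top",a);p("tail top",b);p("collar",c);d=b-a;print(np.linalg.norm(d),np.degrees(np.arctan2(-d[1],-d[0])),np.linalg.norm(c-a))
a2=back("side",Q(88,478),.048);b2=back("side",Q(500,75),.048);p("nose side",a2);p("tail side",b2);d=b2-a2;print(np.linalg.norm(d),np.degrees(np.arctan2(-d[1],-d[0])))
s=env.get_state();print(Rn.from_quat(np.r_[s["orientation"][1:],s["orientation"][0]]).as_matrix().round(3))
E
```

```text
lids top [0.597  0.084  0.104  0.5818 0.1656 0.104 ]
lids side [0.5966 0.0858 0.104 ]
mouth top [ 0.6165 -0.0154  0.12  ]
exit top [0.61   0.0421 0.12  ]
tube exit side [0.6101 0.0343 0.12  ]
lid dist 0.08302888052245189 dir deg 100.52118064058645
mouth from lids [ 0.6158 -0.0173  0.104 ]
far [0.5734 0.2108 0.104 ]
nose top [ 0.4672 -0.0704  0.048 ]
tail top [ 0.4616 -0.4042  0.048 ]
collar [ 0.4641 -0.3512  0.048 ]
0.33377188745219316 89.0529456502072 0.28083095019206233
nose side [ 0.4793 -0.0809  0.048 ]
tail side [ 0.459  -0.4055  0.048 ]
0.3251919244912617 86.42234761020454
[[-0.975 -0.     0.223]
 [-0.223  0.002 -0.975]
 [-0.    -1.    -0.002]]
```

```bash
cat > ov.py <<'E'
from h import *
def frame(x,y,yaw,z):
    c,s=np.cos(yaw),np.sin(yaw);return lambda P:np.atleast_2d(P)@np.array([[c,s,0],[-s,c,0],[0,0,1]])+[x,y,z]
th=np.linspace(0,2*np.pi,33)
def ring(x,r):return np.c_[np.full(33,x),r*np.cos(th),r*np.sin(th)]
def hring(x,r,z):return np.c_[x+r*np.cos(th),r*np.sin(th),np.full(33,z)]
def sil(x0,x1,r):return [np.array([[x0,r*np.cos(t),r*np.sin(t)],[x1,r*np.cos(t),r*np.sin(t)]]) for t in np.arange(0,6.28,.785)]
def bar(): return [ring(.164,.0035),ring(.155,.008),ring(-.111,.018),ring(-.119,.018),ring(-.164,.008)]+sil(-.164,.155,.008)
def car(): return [ring(0,.017),ring(0,.013),ring(.06,.013),ring(.232,.017),hring(.103,.033,-.016),hring(.187,.033,-.016),ring(.267,.013)]
def draw(n,img,x,y,w,h,f,polys,F,out,col=(0,255,0)):
    im=cv2.resize(img[y:y+h,x:x+w],None,fx=f,fy=f,interpolation=cv2.INTER_CUBIC)
    for P in polys:
        q=(proj(n,F(P))-[x,y]+.5)*f-.5
        cv2.polylines(im,[np.round(q).astype(int)],False,col,1,cv2.LINE_AA)
    cv2.imwrite(out,im)
E
cat > o1.py <<'E'
from ov import *
import sys
bx,by,byaw,cx,cy,cyaw=map(float,sys.argv[1:7])
FB=frame(bx,by,np.radians(byaw),.048);FC=frame(cx,cy,np.radians(cyaw),.12)
t=cv2.imread("pics/top0.png");s=cv2.imread("pics/side0.png")
draw("top",t,180,160,100,60,8,car(),FC,"pics/o_tc.png")
draw("side",s,190,160,100,75,8,car(),FC,"pics/o_sc.png")
draw("top",t,285,210,115,45,6.9,bar(),FB,"pics/o_tb.png")
draw("side",s,300,150,65,65,9,bar(),FB,"pics/o_sb.png")
a=[cv2.imread(f"pics/o_{k}.png") for k in("tc","tb")]
w=max(i.shape[1] for i in a);m=np.vstack([cv2.copyMakeBorder(i[:310],0,0,0,w-i.shape[1],0) if k else cv2.copyMakeBorder(i[60:350],0,0,0,w-i.shape[1],0) for k,i in enumerate(a)])
cv2.imwrite("pics/oT.png",m)
E
python3 o1.py 0.466 -0.2385 88 0.6155 -0.0165 100.3
```

```text
(no output)
```

View pics/oT.png

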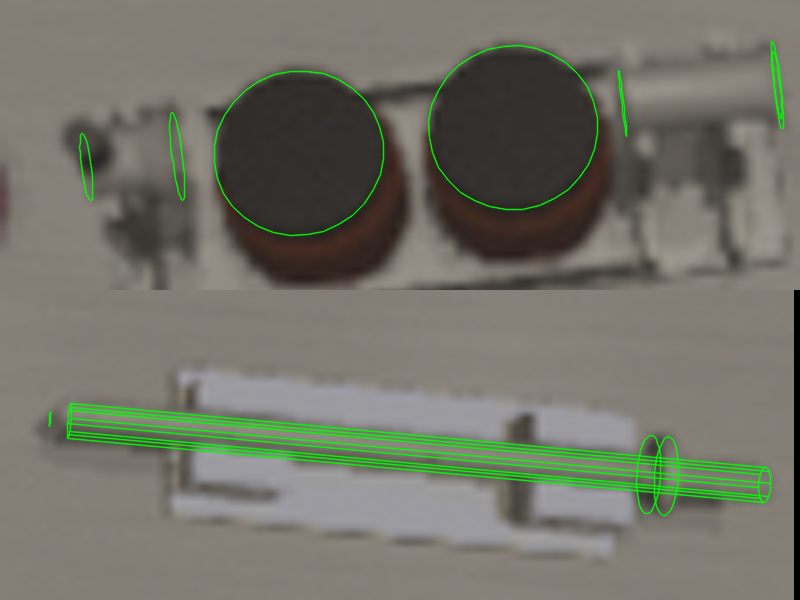

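View pics/o_sc.png

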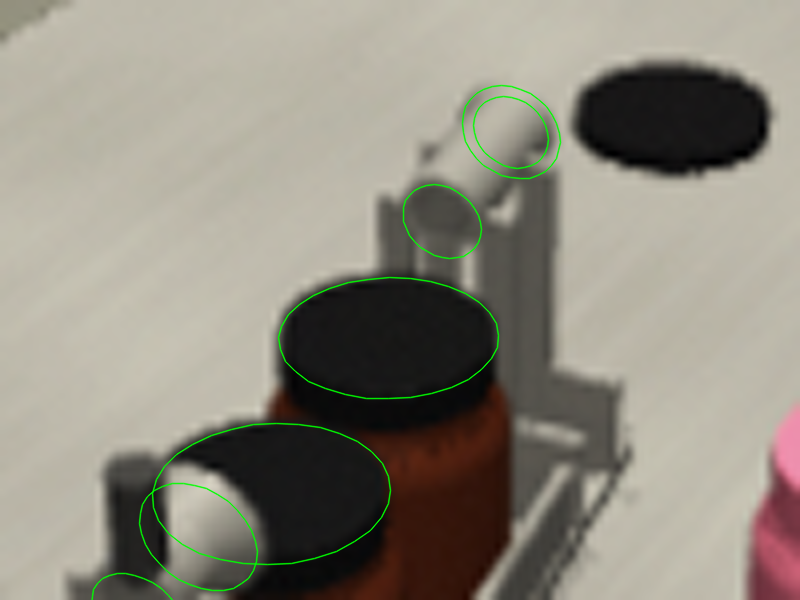

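View pics/o_sb.png

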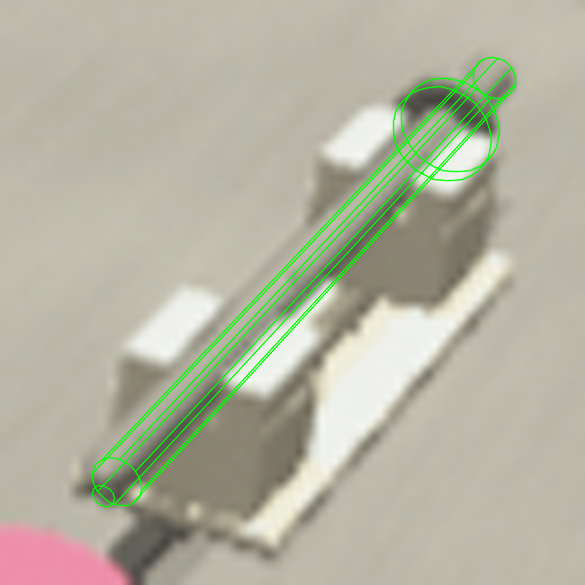

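The carrier overlay fits well: mouth about (0.6155, -0.0165), feed yaw about 100.3°. The bar centre is about (0.467, -0.2385) with yaw about 88°. I'll grip 38 mm behind the bar's centre so its balance point ends up inside the tube at the regrip. First I'm moving above that point while turning the tool.

```bash
python3 -m inch '[[[-20,0,-10,-5],[-59,0,-30,-13],[-98,0,-50,-21],[-140,0,-72,-29],[-184,0,-94,-37],[-228,0,-117,-45],[-272,0,-139,-53],[-316,0,-162,-61],[-357,0,-183,-69],[-392,0,-201,-75]]]' 70
python3 -m inch '[[[0,0,0,0],[0,0,0,0]]]'; python3 - <<'E'
from h import *
s=env.get_state();print(s["clock"],s["joint_pos"].round(3),s["tcp_pos"]);print(Rn.from_quat(np.r_[s["orientation"][1:],s["orientation"][0]]).as_matrix().round(4))
for n in C: cv2.imwrite(f"pics/{n}1.png",env.read_camera(n))
a=cv2.imread("pics/top1.png")[140:320,200:430];cv2.imwrite("pics/top1c.png",cv2.resize(a,None,fx=3.3,fy=3.3,interpolation=cv2.INTER_CUBIC))
E
```

```text
clock: 1.1
tcp_pos: [0.4669, -0.2752, 0.231]
orientation: [0.492, -0.492, 0.508, -0.507]
wrist_force: [-0.1, -0.3, 0.2]
finger_gap: 0.0699
clock: 1.3
tcp_pos: [0.4657, -0.2764, 0.2308]
orientation: [0.491, -0.491, 0.509, -0.508]
wrist_force: [-0.9, -0.3, -0.8]
finger_gap: 0.0699
1.3 [-6.840e-01  2.490e-01 -4.200e-02  1.281e+00 -1.000e-03  9.230e-01] [ 0.46569717 -0.27638598  0.23076025]
[[-3.560e-02 -1.200e-03  9.994e-01]
 [-9.994e-01  3.000e-04 -3.560e-02]
 [-3.000e-04 -1.000e+00 -1.200e-03]]
```

View pics/top1c.png

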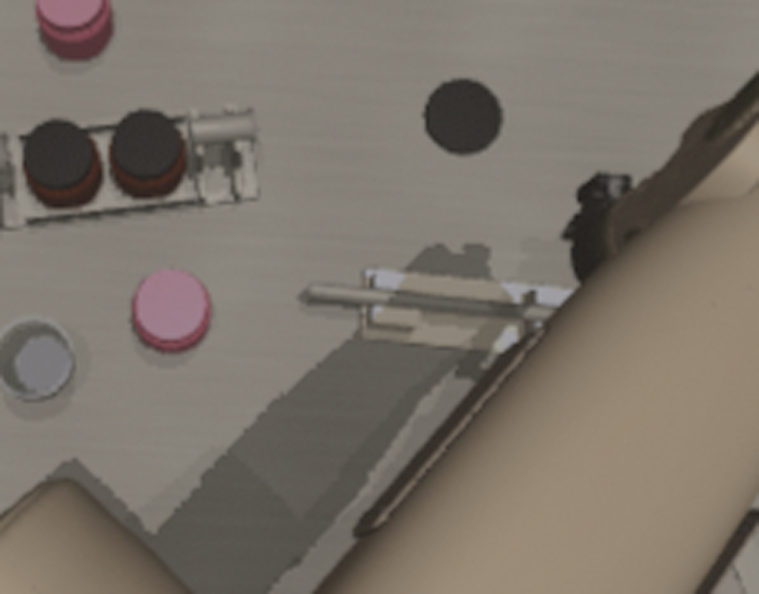

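```bash
python3 -m inch '[[[-3,20,0,0],[-3,55,0,0],[-3,90,0,0],[-3,120,0,0],[-3,140,0,0],[-3,145,0,0],[-3,145,0,0]]]' 50
python3 - <<'E'
from h import *
a=env.read_camera("side");cv2.imwrite("pics/side2.png",a)
a=a[120:220,285:395];cv2.imwrite("pics/side2c.png",cv2.resize(a,None,fx=6,fy=6,interpolation=cv2.INTER_CUBIC))
E
```

```text
clock: 2.1
tcp_pos: [0.4644, -0.2749, 0.0859]
orientation: [0.49, -0.49, 0.51, -0.509]
wrist_force: [0.2, 0.6, 0.6]
finger_gap: 0.0499
```

View pics/side2c.png

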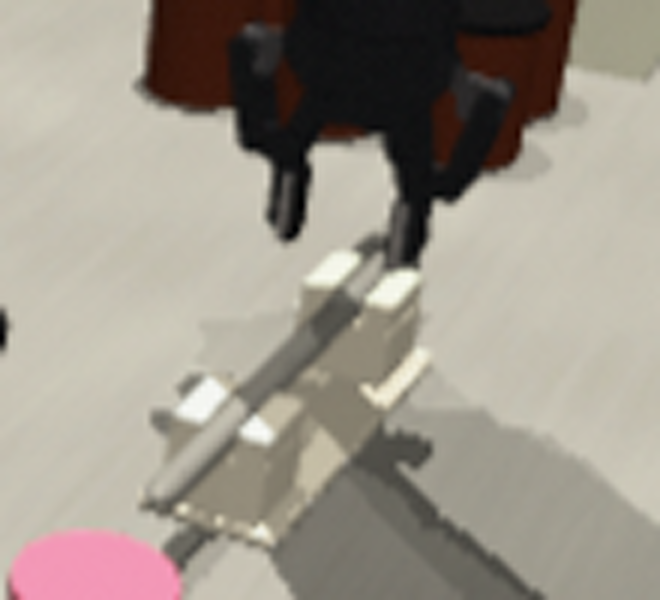

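```bash
python3 - <<'E'
from h import *
for z in(.086,.092): 
  for x in (0,.025+.004,-.029): print(z,x,((proj("side",[.4644+x,-.2749,z])-[285,120]+.5)*6-.5).round(0))
for k in(-.05,-.035,.05):print(k,((proj("side",[.467+.035*k,-.2385+k,.048])-[285,120]+.5)*6-.5).round(0))
E
```

```text
0.086 0 [[341. 259.]]
0.086 0.029 [[286. 245.]]
0.086 -0.029 [[398. 274.]]
0.092 0 [[343. 249.]]
0.092 0.029 [[287. 235.]]
0.092 -0.029 [[399. 263.]]
-0.05 [[339. 315.]]
-0.035 [[328. 327.]]
0.05 [[260. 399.]]
```

The side view puts the fingertips at (288,235) and (405,260), which match the projection within about 1 px, straddling the bar. I'll go down and close at low force.

```bash
python3 -m inch '[[[0,15,0,0],[0,30,0,0],[0,43,0,0],[0,52,0,0],[0,57,0,0],[0,57,0,0],[0,57,0,0]]]' 50
python3 -m inch '[[[0,0,0,0],[0,0,0,0],[0,0,0,0],[0,0,0,0],[0,0,0,0]]]' 10 20
```

```text
clock: 2.85
tcp_pos: [0.4659, -0.2745, 0.0297]
orientation: [-0.491, 0.491, -0.509, 0.509]
wrist_force: [0.2, 0.1, -0.2]
finger_gap: 0.0505
clock: 3.35
tcp_pos: [0.4659, -0.2745, 0.0298]
orientation: [-0.491, 0.491, -0.509, 0.51]
wrist_force: [0.3, 0.3, 4.4]
finger_gap: 0.0152
```

```bash
python3 -m inch '[[[0,0,0,0],[0,0,0,0],[0,-5,0,0],[0,-15,0,0],[0,-30,0,0],[0,-50,0,0],[0,-70,0,0],[0,-85,0,0],[0,-92,0,0],[0,-92,0,0]]]' 8 100
python3 - <<'E'
from h import *
print(env.get_state()["ft_torque"])
a=env.read_camera("side");cv2.imwrite("pics/side3.png",a)
a=a[100:220,285:395];cv2.imwrite("pics/side3c.png",cv2.resize(a,None,fx=5,fy=5,interpolation=cv2.INTER_CUBIC))
E
```

```text
clock: 4.35
tcp_pos: [0.4659, -0.2746, 0.1222]
orientation: [-0.491, 0.491, -0.509, 0.51]
wrist_force: [0.6, -1.5, -5.6]
finger_gap: 0.013
[-0.07454544  0.02586406  0.00507684]
```

View pics/side3c.png

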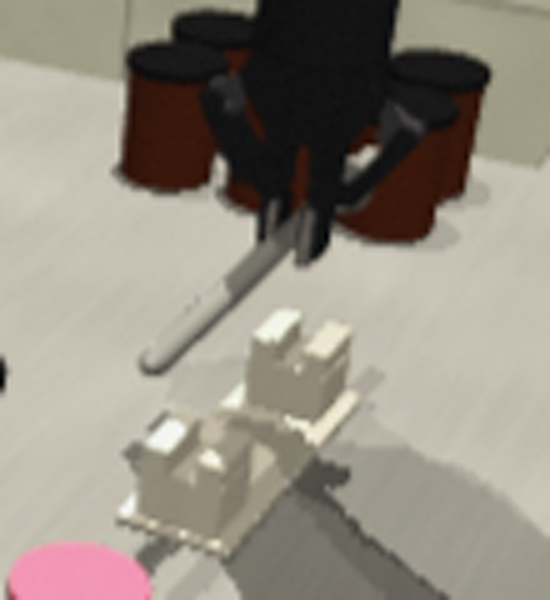

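```bash
python3 -m inch '[[[-2,0,10,0],[-5,0,32,-1],[-9,0,58,-3],[-13,0,84,-5],[-18,0,112,-7],[-22,0,140,-9],[-26,0,165,-11],[-29,0,182,-12],[-30,0,190,-12.3],[-30,0,191.4,-12.3]]]'
python3 -m inch '[[[0,8,0,0],[0,16,0,0],[0,20.5,0,0],[0,20.5,0,0],[0,20.5,0,0]]]'
cat > look.py <<'E'
from ov import *
import sys
k=sys.argv[1]
s=env.get_state();R=Rn.from_quat(np.r_[s["orientation"][1:],s["orientation"][0]]).as_matrix()
p=s["tcp_pos"]-.0183*R[:,1]
yaw=np.arctan2(-R[1,0],-R[0,0]);print("grasp",p.round(4),"yaw",np.degrees(yaw).round(2),"F",s["wrist_force"].round(1),"T",s["ft_torque"].round(2),"tilt",R[2].round(4),"j",s["joint_pos"].round(2),s["clock"])
g=-0.035 if len(sys.argv)<3 else float(sys.argv[2])
c=p[:2]-g*np.array([np.cos(yaw),np.sin(yaw)])
FB=frame(*c,yaw,p[2]);FC=frame(.6155,-.0165,np.radians(100.3),.12)
t=env.read_camera("top");sd=env.read_camera("side");cv2.imwrite(f"pics/top_{k}.png",t);cv2.imwrite(f"pics/side_{k}.png",sd)
P=[np.array([[-.164,0,0],[.164,0,0]]),ring(.155,.008),ring(.164,.0035),ring(-.111,.018)]
def two(n,img,x,y,w,h,f,o):
    draw(n,img,x,y,w,h,f,[],FB,"pics/a.png");draw(n,img,x,y,w,h,f,P,FB,"pics/b.png");
    b=cv2.imread("pics/b.png")
    for q in car()[:3]+[np.array([[-.3,0,0],[0,0,0]])]:
        cv2.polylines(b,[np.round((proj(n,FC(q))-[x,y]+.5)*f-.5).astype(int)],False,(0,0,255),1,cv2.LINE_AA)
    cv2.imwrite(o,(np.hstack if h>w else np.vstack)([cv2.imread("pics/a.png"),b]))
two("top",t,230,150,160,60,5,f"pics/top_{k}c.png")
two("side",sd,215,120,100,75,4,f"pics/side_{k}c.png")
E
python3 look.py 4
```

```text
clock: 5.4
tcp_pos: [0.6584, -0.2506, 0.1196]
orientation: [-0.542, 0.543, -0.454, 0.453]
wrist_force: [-0.5, -0.2, -4.2]
finger_gap: 0.0132
clock: 5.9
tcp_pos: [0.6575, -0.2515, 0.1008]
orientation: [-0.542, 0.542, -0.454, 0.454]
wrist_force: [0.2, 0.6, -4.5]
finger_gap: 0.0132
grasp [ 0.6575 -0.2515  0.1191] yaw 100.15 F [ 0.2  0.6 -4.5] T [-0.08 -0.03  0.05] tilt [-1.e-04 -1.e+00 -3.e-04] j [-0.48  0.62  0.21  1.16 -0.    0.91] 5.9
```

View pics/top_4c.png

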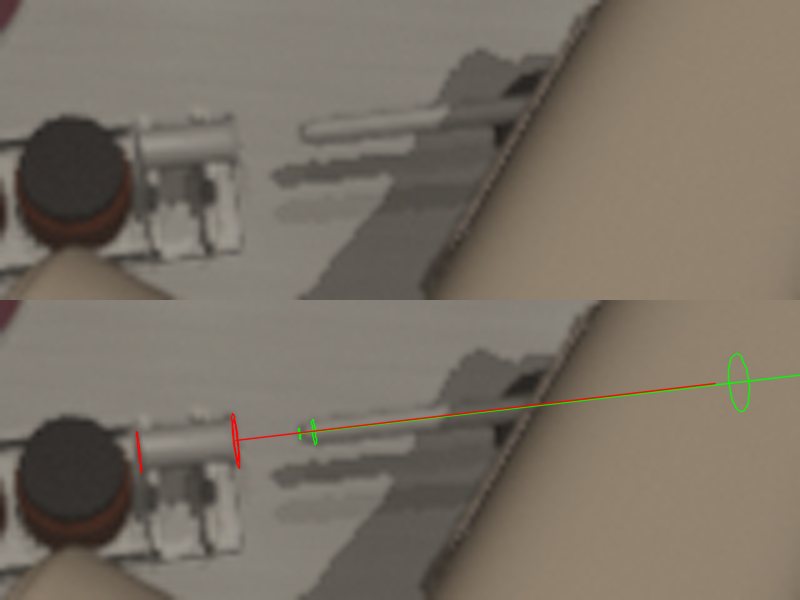

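View pics/side_4c.png

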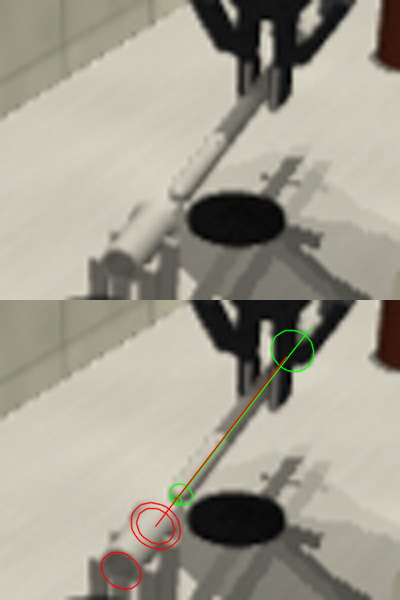

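```bash
python3 - <<'E'
import cv2
a=cv2.imread("pics/side_4.png")[130:198,232:297];b=cv2.imread("pics/top_4.png")[160:205,250:340]
cv2.imwrite("pics/s4z.png",cv2.resize(a,None,fx=8.5,fy=8.5,interpolation=cv2.INTER_CUBIC))
cv2.imwrite("pics/t4z.png",cv2.resize(b,None,fx=8.8,fy=8.8,interpolation=cv2.INTER_CUBIC))
E
```

```text
(no output)
```

View pics/s4z.png

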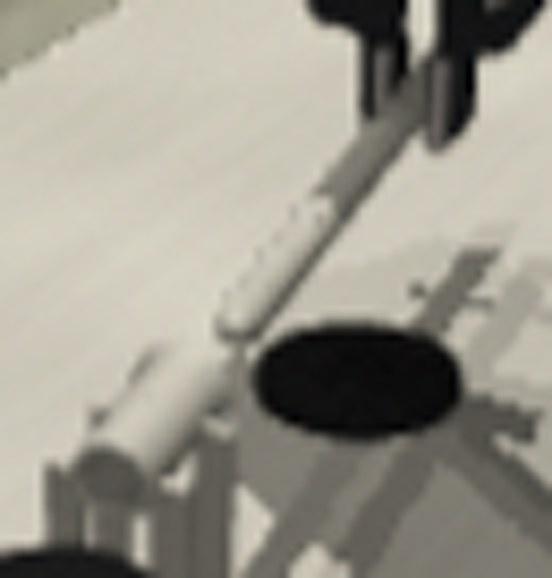

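View pics/t4z.png

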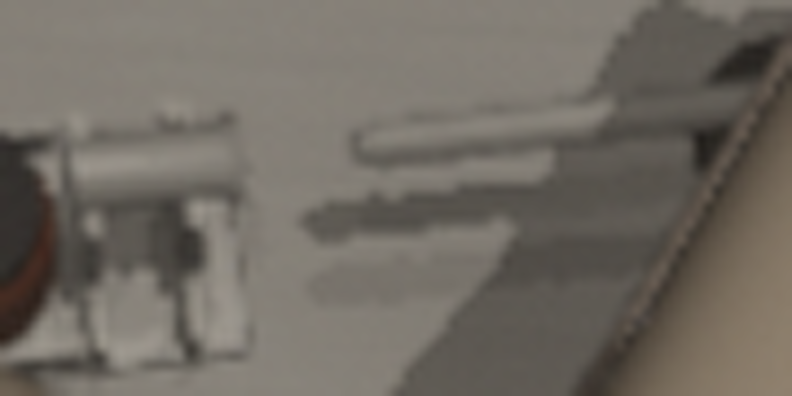

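The bar points straight at the mouth in both views. In the top zoom its axis extrapolates to (235,161), and the mouth axis is at about 160. In the side zoom it meets the mouth at about (195,375). I'm feeding slowly and watching the force.

```bash
python3 -m inch '[[[-8,-1,0,0],[-18,-1,0,0],[-26,-1,0,0],[-32,-1,0,0],[-37,-1,0,0],[-42,-1,0,0],[-47,-1,0,0],[-51,-1,0,0],[-55,-1,0,0],[-55,-1,0,0]]]'
python3 look.py 5
```

```text
clock: 7.0
tcp_pos: [0.6481, -0.1967, 0.1018]
orientation: [-0.542, 0.543, -0.454, 0.453]
wrist_force: [0.4, -0.0, -5.1]
finger_gap: 0.0133
grasp [ 0.6481 -0.1967  0.1201] yaw 100.21 F [ 0.4 -0.  -5.1] T [-0.09 -0.06  0.02] tilt [-2.e-04 -1.e+00 -2.e-04] j [-0.41  0.57  0.12  1.12  0.    0.98] 7.0
```

View pics/top_5c.png

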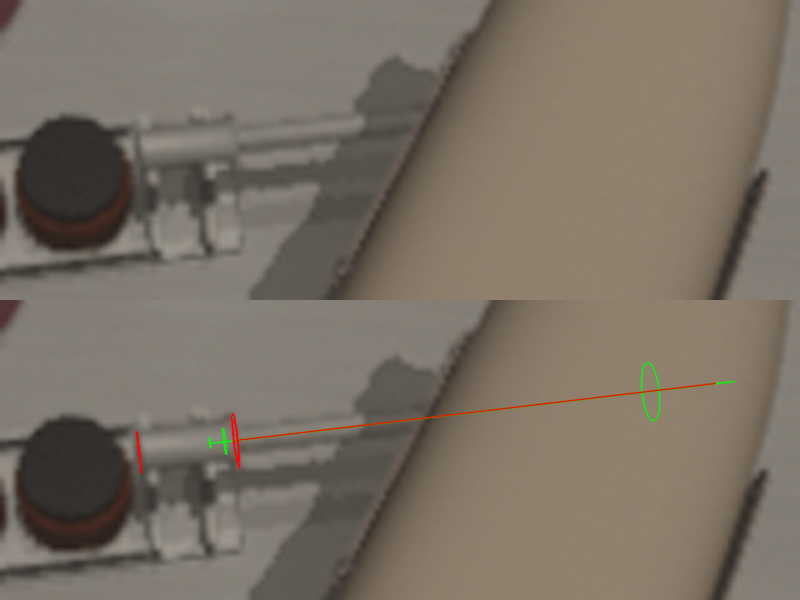

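View pics/side_5c.png

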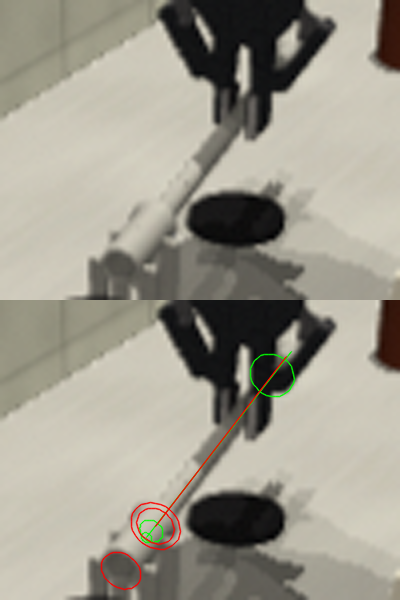

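The nose is about 15 mm inside the tube without any contact force, so I continue.

```bash
python3 -m inch '[[[-3,0,0,0],[-7,0,0,0],[-11,0,0,0],[-15,0,0,0],[-18,0,0,0],[-20,0,0,0],[-20,0,0,0]]]'; python3 -m inch '[[[-4,0,0,0],[-8,0,0,0],[-12,0,0,0],[-16,0,0,0],[-20,0,0,0],[-20,0,0,0]]]'; python3 look.py 6
```

```text
clock: 7.8
tcp_pos: [0.6447, -0.1771, 0.1018]
orientation: [-0.542, 0.543, -0.454, 0.454]
wrist_force: [-0.3, -0.3, -4.3]
finger_gap: 0.0132
clock: 8.4
tcp_pos: [0.641, -0.1571, 0.1018]
orientation: [-0.543, 0.543, -0.454, 0.453]
wrist_force: [-0.1, 0.9, -4.1]
finger_gap: 0.0133
grasp [ 0.641  -0.1571  0.1201] yaw 100.22 F [-0.1  0.9 -4.1] T [-0.05 -0.05  0.04] tilt [-2.e-04 -1.e+00 -2.e-04] j [-0.36  0.54  0.07  1.1   0.    1.03] 8.4
```

```bash
python3 -m inch '[[[-4,0,0,0],[-9,0,0,0],[-14,0,0,0],[-19,0,0,0],[-24,0,0,0],[-29,0,0,0],[-34,0,0,0],[-38,0,0,0],[-40,0,0,0],[-40,0,0,0]]]'; python3 -m inch '[[[-4,0,0,0],[-9,0,0,0],[-14,0,0,0],[-19,0,0,0],[-24,0,0,0],[-29,0,0,0],[-34,0,0,0],[-38,0,0,0],[-40,0,0,0],[-40,0,0,0]]]'; python3 look.py 7
```

```text
clock: 9.5
tcp_pos: [0.6341, -0.1182, 0.1018]
orientation: [-0.542, 0.542, -0.454, 0.454]
wrist_force: [0.5, 0.6, -4.7]
finger_gap: 0.0134
clock: 10.5
tcp_pos: [0.627, -0.0788, 0.1018]
orientation: [-0.542, 0.543, -0.454, 0.454]
wrist_force: [-0.8, 0.5, -4.0]
finger_gap: 0.0131
grasp [ 0.627  -0.0788  0.1201] yaw 100.2 F [-0.8  0.5 -4. ] T [-0.13  0.    0.05] tilt [ 1.e-04 -1.e+00 -0.e+00] j [-0.25  0.48 -0.02  1.07 -0.    1.14] 10.5
```

View pics/side_7c.png

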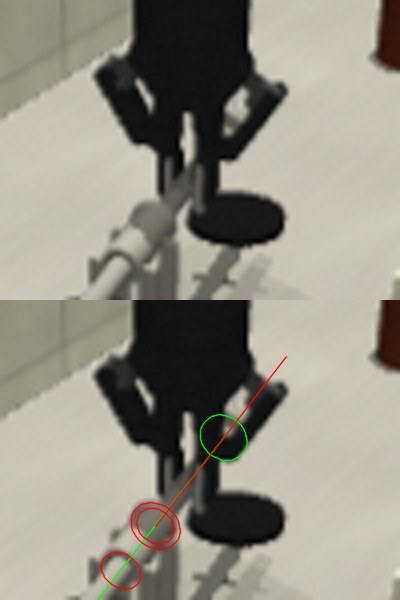

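View pics/top_7c.png

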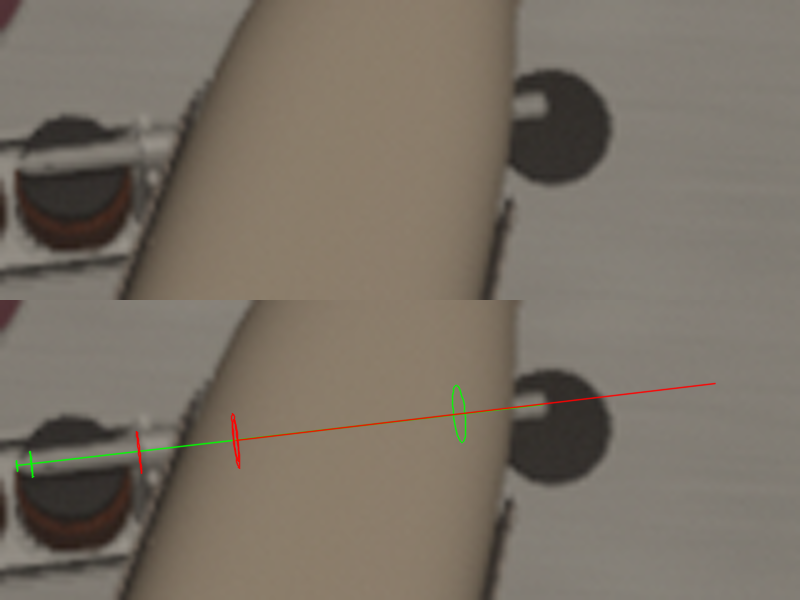

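```bash
python3 -m inch '[[[-4,0,0,0],[-9,0,0,0],[-14,0,0,0],[-19,0,0,0],[-24,0,0,0],[-29,0,0,0],[-34,0,0,0],[-39,0,0,0],[-43,0,0,0],[-43,0,0,0]]]'; python3 look.py 8
```

```text
clock: 11.6
tcp_pos: [0.6193, -0.0362, 0.1018]
orientation: [-0.543, 0.543, -0.454, 0.453]
wrist_force: [-0.3, 0.1, -4.2]
finger_gap: 0.0132
grasp [ 0.6193 -0.0362  0.1201] yaw 100.22 F [-0.3  0.1 -4.2] T [-0.01  0.03  0.04] tilt [-1.e-04 -1.e+00 -1.e-04] j [-0.19  0.46 -0.05  1.05  0.    1.2 ] 11.6
```

View pics/side_8c.png

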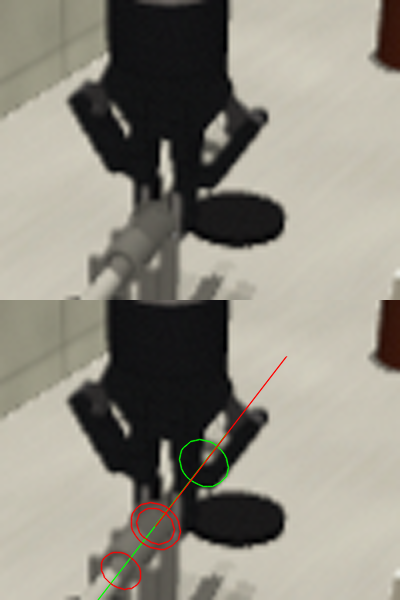

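View pics/top_8c.png

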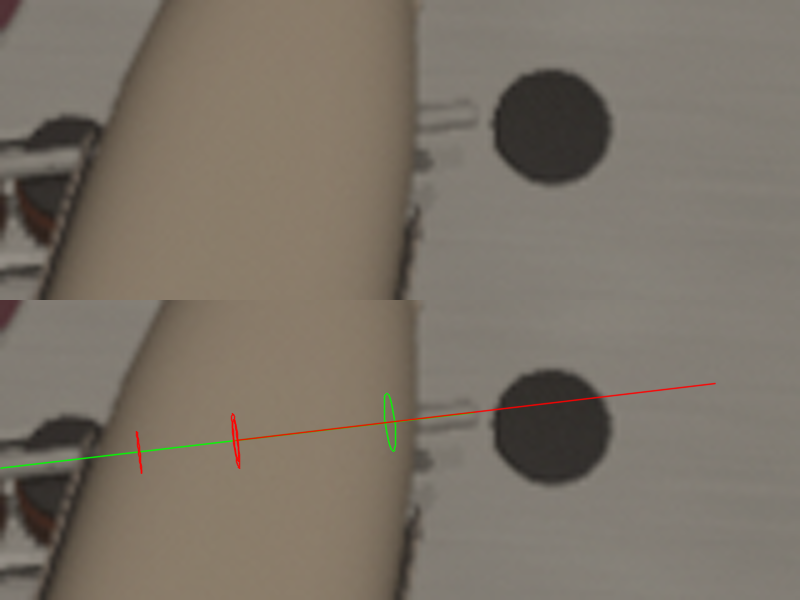

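Insertion is about 178 mm, so the balance point is inside the tube. I'm releasing, rising, and moving back over the tail stub.

```bash
python3 -m inch '[[[0,0,0,0],[0,0,0,0],[0,0,0,0],[0,0,0,0],[0,0,0,0]]]' 50 40; python3 -m inch '[[[0,-10,0,0],[0,-25,0,0],[0,-45,0,0],[0,-60,0,0],[20,-65,0,0],[50,-65,0,0],[80,-65,0,0],[100,-65,0,0],[106,-65,0,0],[106,-65,0,0]]]'; python3 look.py 9
```

```text
clock: 12.2
tcp_pos: [0.6197, -0.037, 0.1021]
orientation: [0.542, -0.542, 0.454, -0.454]
wrist_force: [-0.9, -0.0, -0.3]
finger_gap: 0.0501
clock: 13.2
tcp_pos: [0.6381, -0.1417, 0.1667]
orientation: [0.542, -0.542, 0.454, -0.454]
wrist_force: [0.0, -0.0, -0.0]
finger_gap: 0.0503
grasp [ 0.6381 -0.1417  0.185 ] yaw 100.1 F [ 0. -0. -0.] T [ 0.01  0.02 -0.01] tilt [-4.e-04 -1.e+00 -2.e-04] j [-0.34  0.49  0.15  1.23  0.    1.05] 13.2
```

View pics/side_9c.png

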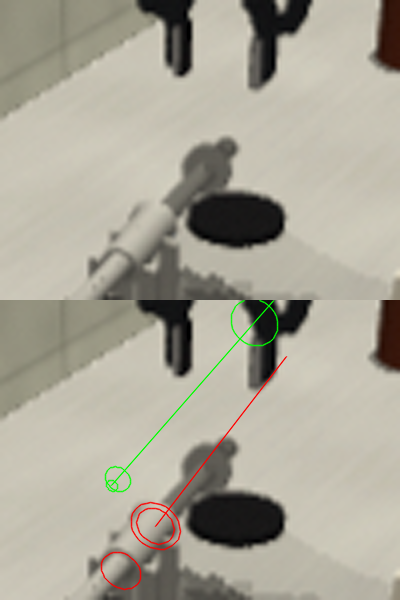

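View pics/top_9c.png

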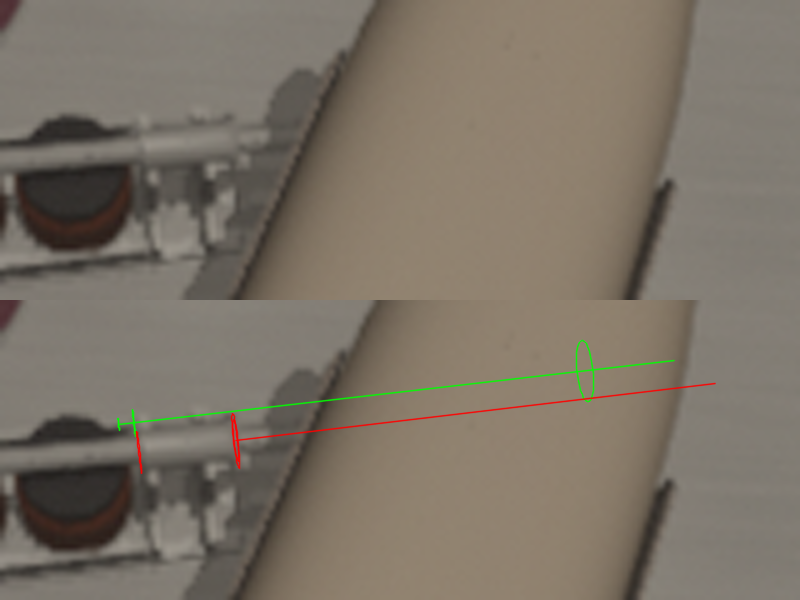

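```bash
python3 - <<'E'
from ov import *
s=cv2.imread("pics/side_9.png");yaw=np.radians(100.2);u=np.array([np.cos(yaw),np.sin(yaw),0])
x,y,w,h,f=225,140,60,60,9
im=cv2.resize(s[y:y+h,x:x+w],None,fx=f,fy=f,interpolation=cv2.INTER_CUBIC)
outs=[im]
b=im.copy()
for dp,col in((0,(0,255,0)),(3,(0,0,255))):
    # pivot 30mm inside tube, pitch tail down
    piv=np.array([.6155,-.0165,.120])+.03*u; p=np.radians(dp)
    for P in (ring(-.111,.018),ring(-.119,.018),ring(-.164,.008)):
        L=P.copy();L[:,0]+=.178-.164-.03
        Z=L[:,2]*np.cos(p)+L[:,0]*np.sin(p);X=L[:,0]*np.cos(p)-L[:,2]*np.sin(p)
        W=piv+np.outer(X,u)+np.outer(L[:,1],[-u[1],u[0],0])+np.outer(Z,[0,0,1])
        q=(proj("side",W)-[x,y]+.5)*f-.5+[0,-1.6*f]   # seen camera offset
        cv2.polylines(b,[np.round(q).astype(int)],False,col,1,cv2.LINE_AA)
cv2.imwrite("pics/z9.png",b)
E
```

```text
(no output)
```

View pics/z9.png

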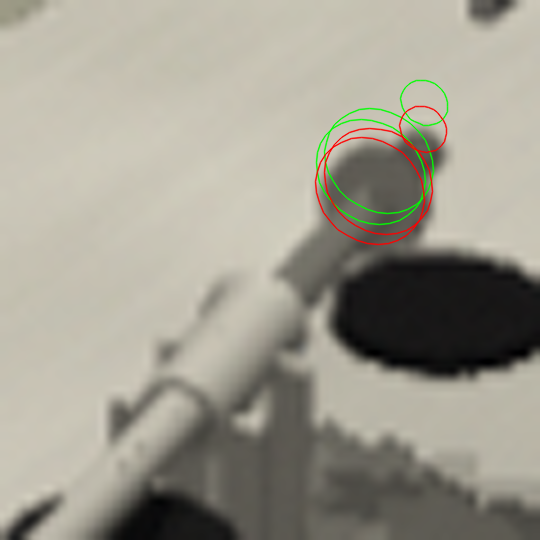

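The bar rests in the tube with its tail drooping by about 3°: collar at (378,185) and stub end at (425,150) in the zoom. I'll go down so the grasp height is about 113 mm, grip the stub gently, and lift it level.

```bash
python3 -m inch '[[[0,15,0,0],[0,30,0,0],[0,45,0,0],[0,58,0,0],[0,67,0,0],[0,72,0,0],[0,72,0,0]]]' 45 20;  python3 -m inch '[[[0,0,0,0],[0,0,0,0],[0,0,0,0],[0,0,0,0],[0,0,0,0]]]' 8 25; python3 look.py 10 -0.141
```

```text
clock: 14.0
tcp_pos: [0.6378, -0.1407, 0.0941]
orientation: [-0.542, 0.543, -0.454, 0.453]
wrist_force: [-0.4, 0.1, 0.1]
finger_gap: 0.045
clock: 14.5
tcp_pos: [0.6385, -0.1413, 0.0952]
orientation: [0.542, -0.542, 0.453, -0.454]
wrist_force: [0.2, -0.2, 0.7]
finger_gap: 0.0151
grasp [ 0.6385 -0.1413  0.1135] yaw 100.17 F [ 0.2 -0.2  0.7] T [-0.03 -0.03 -0.09] tilt [ 6.e-04 -1.e+00  8.e-04] j [-0.34  0.53  0.04  1.08 -0.    1.05] 14.5
```

View pics/side_10c.png

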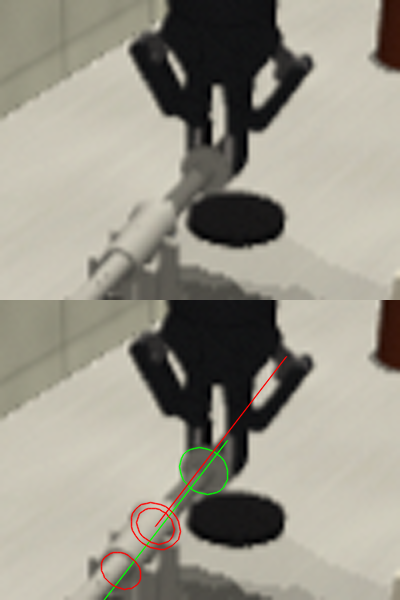

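```bash
python3 -m inch '[[[0,-1,0,0],[0,-2,0,0],[0,-3,0,0],[0,-3,0,0]]]' 8 30;  python3 -m inch '[[[0,-1,0,0],[0,-2,0,0],[0,-3,0,0],[0,-3,0,0]]]'; python3 look.py 11 -0.141
```

```text
clock: 15.0
tcp_pos: [0.6382, -0.1413, 0.0977]
orientation: [-0.542, 0.542, -0.454, 0.454]
wrist_force: [0.8, -2.0, -0.6]
finger_gap: 0.015
clock: 15.4
tcp_pos: [0.6381, -0.1411, 0.1008]
orientation: [-0.542, 0.542, -0.454, 0.454]
wrist_force: [1.4, -0.5, -2.8]
finger_gap: 0.015
grasp [ 0.6381 -0.1411  0.1191] yaw 100.19 F [ 1.4 -0.5 -2.8] T [-0.46 -0.15 -0.08] tilt [ 0.e+00 -1.e+00 -2.e-04] j [-0.34  0.53  0.04  1.09 -0.    1.05] 15.4
```

View pics/side_11c.png

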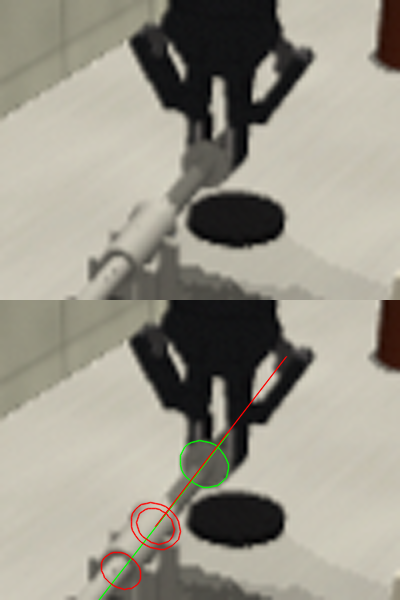

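```bash
python3 -m inch '[[[-3,-0.5,0,0],[-7,-0.5,0,0],[-11,-0.5,0,0],[-15,-0.5,0,0],[-19,-0.5,0,0],[-23,-0.5,0,0],[-26,-0.5,0,0],[-28,-0.5,0,0],[-28,-0.5,0,0]]]' 8 60; python3 look.py 12 -0.141;  python3 -m inch '[[[-3,0,0,0],[-6,0,0,0],[-9,0,0,0],[-12,0,0,0],[-15,0,0,0],[-15,0,0,0]]]' ; python3 look.py 13 -0.141
```

```text
clock: 16.4
tcp_pos: [0.6332, -0.113, 0.1014]
orientation: [0.543, -0.542, 0.454, -0.453]
wrist_force: [-0.3, -0.0, -2.1]
finger_gap: 0.0143
grasp [ 0.6332 -0.1131  0.1197] yaw 100.2 F [-0.3 -0.  -2.1] T [-0.18 -0.07  0.01] tilt [-4.e-04 -1.e+00  2.e-04] j [-0.3   0.51  0.01  1.08  0.    1.09] 16.4
clock: 17.1
tcp_pos: [0.6306, -0.0982, 0.1014]
orientation: [0.543, -0.542, 0.454, -0.454]
wrist_force: [0.2, 0.2, -1.4]
finger_gap: 0.014
grasp [ 0.6306 -0.0982  0.1197] yaw 100.21 F [ 0.2  0.2 -1.4] T [-0.22 -0.14 -0.02] tilt [-3.e-04 -1.e+00  3.e-04] j [-0.28  0.5  -0.    1.07  0.    1.11] 17.1
```

View pics/top_13c.png

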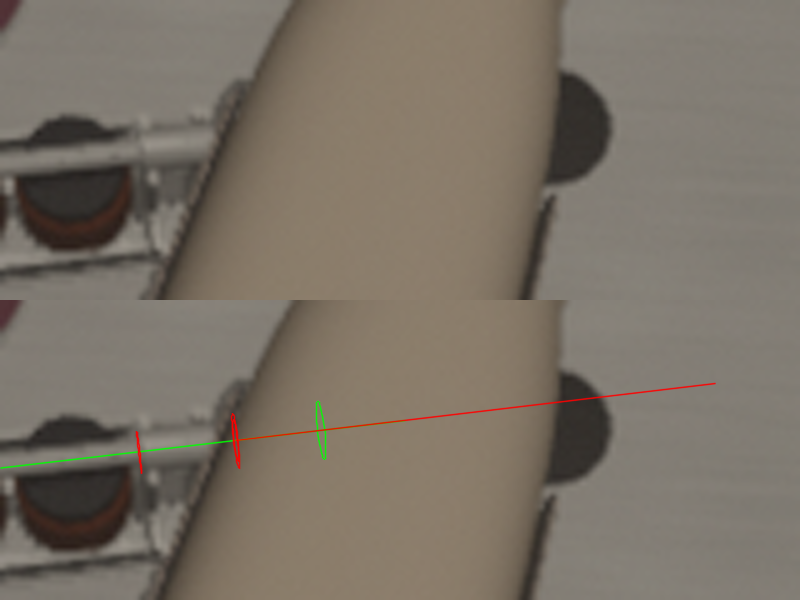

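View pics/side_13.png

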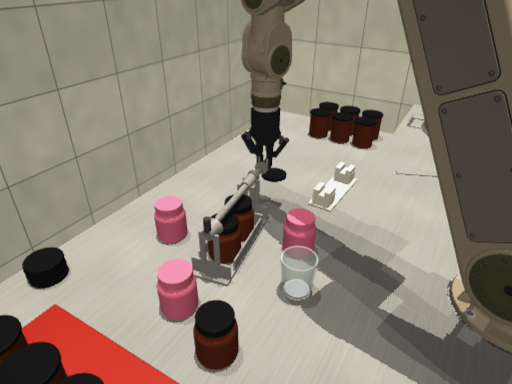

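```bash
python3 - <<'E'
import cv2
a=cv2.imread("pics/side_13.png")[160:260,190:290];b=cv2.imread("pics/top_13.png")[165:205,180:280]
cv2.imwrite("pics/s13z.png",cv2.resize(a,None,fx=6,fy=6,interpolation=cv2.INTER_CUBIC))
cv2.imwrite("pics/t13z.png",cv2.resize(b,None,fx=8,fy=8,interpolation=cv2.INTER_CUBIC))
E
```

```text
(no output)
```

View pics/s13z.png

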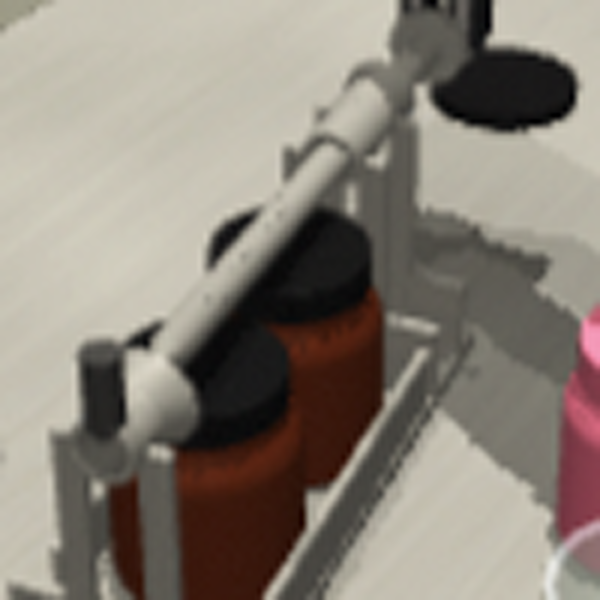

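View pics/t13z.png

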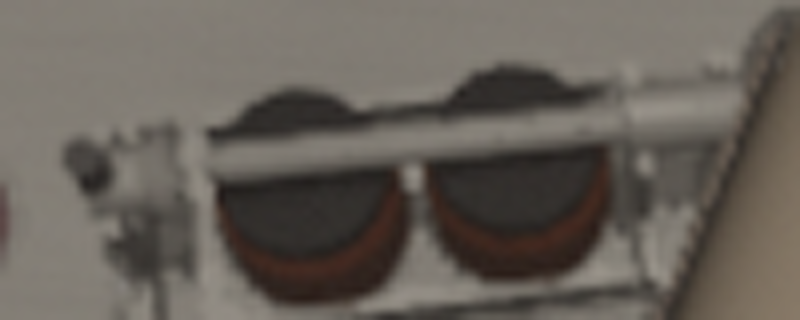

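The nose is just short of the far guide mouth and lined up with it in both views. I'm feeding on in small steps.

```bash
python3 -m inch '[[[-2,0,0,0],[-4,0,0,0],[-6,0,0,0],[-8,0,0,0],[-10,0,0,0],[-12,0,0,0],[-12,0,0,0]]]';  python3 -m inch '[[[-2,0,0,0],[-4,0,0,0],[-6,0,0,0],[-8,0,0,0],[-10,0,0,0],[-10,0,0,0]]]' ; python3 look.py 14 -0.141
```

```text
clock: 17.9
tcp_pos: [0.6286, -0.0866, 0.1014]
orientation: [0.543, -0.542, 0.454, -0.454]
wrist_force: [0.9, -1.6, 0.6]
finger_gap: 0.0143
clock: 18.5
tcp_pos: [0.6274, -0.0779, 0.1022]
orientation: [-0.542, 0.542, -0.453, 0.455]
wrist_force: [1.0, -5.2, 3.6]
finger_gap: 0.0139
grasp [ 0.6273 -0.0779  0.1205] yaw 100.16 F [ 1.  -5.2  3.6] T [-1.25 -0.17 -0.01] tilt [ 0.0023 -1.      0.0013] j [-0.25  0.48 -0.02  1.06 -0.    1.14] 18.5
```

Contact has built to about 5 N along the feed, so I'm stopping to look.

```bash
python3 - <<'E'
import cv2
a=cv2.imread("pics/side_14.png")[160:260,190:290];b=cv2.imread("pics/top_14.png")[165:205,180:280]
cv2.imwrite("pics/s14z.png",cv2.resize(a,None,fx=6,fy=6,interpolation=cv2.INTER_CUBIC))
cv2.imwrite("pics/t14z.png",cv2.resize(b,None,fx=8,fy=8,interpolation=cv2.INTER_CUBIC))
E
```

```text
(no output)
```

View pics/s14z.png

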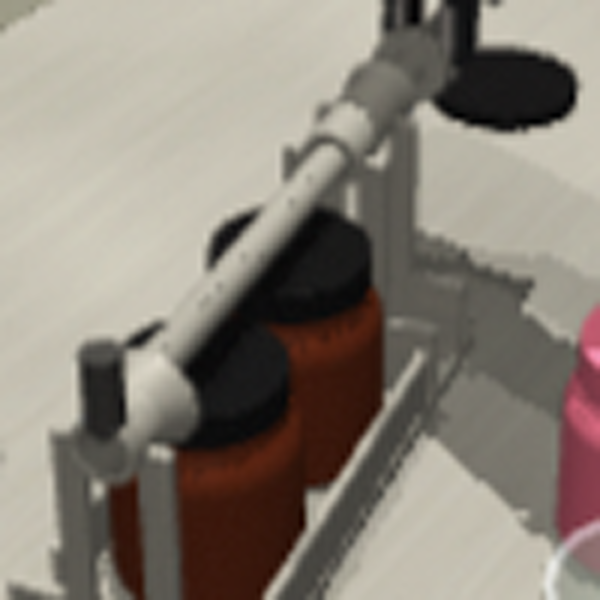

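View pics/t14z.png

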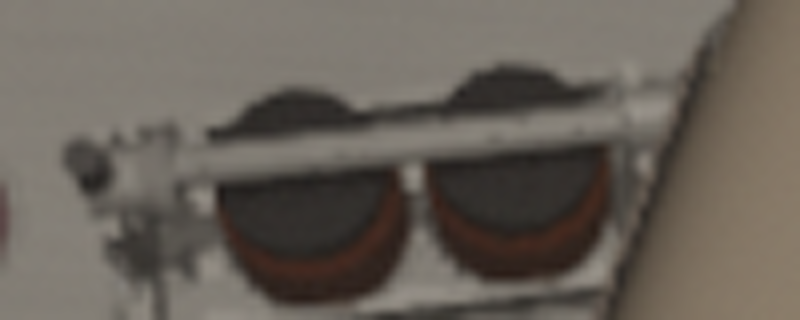

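```bash
python3 - <<'E'
from ov import *
s=cv2.imread("pics/side_14.png");yaw=np.radians(100.3)
x,y,w,h,f=190,160,100,100,8
im=cv2.resize(s[y:y+h,x:x+w],None,fx=f,fy=f,interpolation=cv2.INTER_CUBIC)
FC=frame(.6155,-.0165,yaw,.12)
for off,c in((0,(0,0,255)),(-1.6,(0,255,0))):
  for P in (ring(0,.017),ring(.06,.013),ring(.232,.017),np.array([[0,.008*.8,.008*.6],[.232,.0064,.0048]]),np.array([[0,-.0064,-.0048],[.232,-.0064,-.0048]])):
    q=(proj("side",FC(P))-[x,y]+.5)*f-.5+[0,off*f]
    cv2.polylines(im,[np.round(q).astype(int)],False,c,1,cv2.LINE_AA)
cv2.imwrite("pics/z14.png",im[:600])
E
```

```text
(no output)
```

View pics/z14.png

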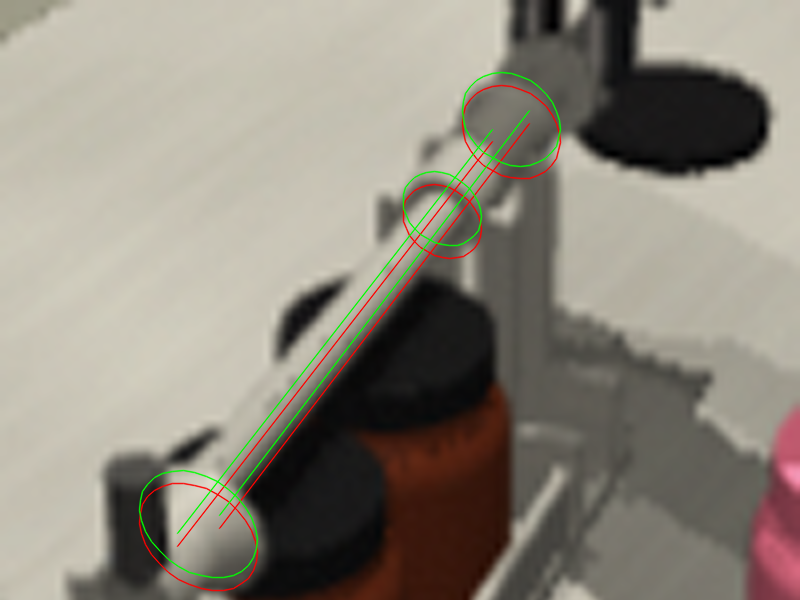

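Both views show the bar a few mm high at the far guide, and the vertical force and moment fit a nose-up tilt: the grip preserved part of the earlier tail droop. I'll back off slightly, loosen the grip so the bar can turn in the pads, raise the tail, and look again.

```bash
python3 -m inch '[[[2,0,0,0],[4,0,0,0],[5,0,0,0],[5,0,0,0]]]' 8 60; python3 look.py 15 -0.141; python3 -m inch '[[[0,0,0,0],[0,0,0,0],[0,-1,0,0],[0,-2,0,0],[0,-2,0,0]]]' 8 20; python3 look.py 16 -0.141
cat > z.py <<'E'
from ov import *
import sys
k=sys.argv[1]
FC=frame(.6155,-.0165,np.radians(100.3),.12)
o=[]
for n,(x,y,w,h),off in(("side",(195,165,75,75),-1.6),("top",(180,165,100,37),0)):
  f=8;s=cv2.imread(f"pics/{n}_{k}.png");im=cv2.resize(s[y:y+h,x:x+w],None,fx=f,fy=f,interpolation=cv2.INTER_CUBIC)
  if n=="side": im=im[:500]
  if len(sys.argv)>2:
   for P in (ring(.06,.013),ring(.232,.017),np.array([[0,0,0],[.267,0,0]])):
    q=(proj(n,FC(P))-[x,y]+.5)*f-.5+[0,off*f];cv2.polylines(im,[np.round(q).astype(int)],False,(0,255,0),1,cv2.LINE_AA)
  cv2.imwrite(f"pics/z{n}_{k}.png",im)
E
python3 z.py 16
```

```text
clock: 19.0
tcp_pos: [0.6274, -0.0796, 0.1018]
orientation: [0.544, -0.542, 0.454, -0.452]
wrist_force: [0.3, 4.6, 6.3]
finger_gap: 0.014
grasp [ 0.6274 -0.0796  0.1201] yaw 100.28 F [0.3 4.6 6.3] T [ 0.7  -0.05 -0.03] tilt [-0.0042 -1.      0.001 ] j [-0.26  0.49 -0.02  1.07  0.    1.14] 19.0
clock: 19.6
tcp_pos: [0.6271, -0.0814, 0.1027]
orientation: [-0.542, 0.543, -0.454, 0.453]
wrist_force: [1.5, 1.5, -0.7]
finger_gap: 0.0137
grasp [ 0.6272 -0.0814  0.121 ] yaw 100.21 F [ 1.5  1.5 -0.7] T [ 0.13 -0.22 -0.09] tilt [-0.0011 -1.     -0.001 ] j [-0.26  0.49 -0.02  1.07  0.    1.14] 19.6
```

View pics/zside_16.png

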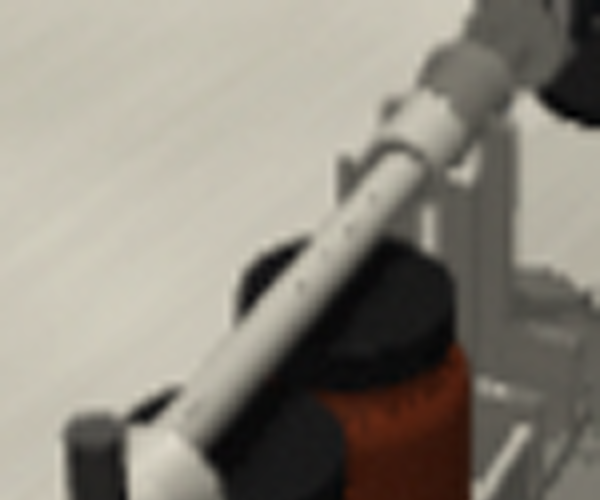

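View pics/ztop_16.png

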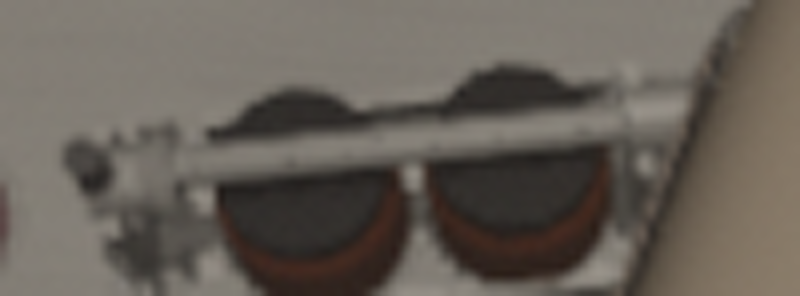

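Backing off gave resistance the other way too, with the bar pressing up on the tool: it was binding in the tube because the tail was held too low. Raising the tail cleared this. I'll raise it another 1 mm and feed on at low grip.

```bash
python3 -m inch '[[[0,-0.5,0,0],[0,-1,0,0],[0,-1,0,0]]]' 8 20; python3 -m inch '[[[-2,0,0,0],[-4,0,0,0],[-6,0,0,0],[-6,0,0,0]]]' 8 30; python3 look.py 17 -0.141
```

```text
clock: 20.0
tcp_pos: [0.6273, -0.0823, 0.1039]
orientation: [-0.542, 0.543, -0.454, 0.454]
wrist_force: [0.5, -0.1, -3.0]
finger_gap: 0.0141
clock: 20.4
tcp_pos: [0.6264, -0.0759, 0.1043]
orientation: [-0.542, 0.543, -0.454, 0.454]
wrist_force: [0.8, -0.1, -3.2]
finger_gap: 0.0138
grasp [ 0.6264 -0.0759  0.1226] yaw 100.2 F [ 0.8 -0.1 -3.2] T [-0.47 -0.1  -0.04] tilt [ 1.e-04 -1.e+00 -2.e-04] j [-0.25  0.48 -0.02  1.07 -0.    1.15] 20.4
```

Feeding freely now, with axial force near 0.

```bash
python3 -m inch '[[[-2,0,0,0],[-4,0,0,0],[-6,0,0,0],[-8,0,0,0],[-8,0,0,0]]]' 8 40; python3 look.py 18 -0.141; python3 z.py 18 1
```

```text
clock: 21.0
tcp_pos: [0.6251, -0.0679, 0.1044]
orientation: [0.543, -0.542, 0.454, -0.454]
wrist_force: [0.2, 0.5, -1.7]
finger_gap: 0.0139
grasp [ 0.6251 -0.0679  0.1227] yaw 100.2 F [ 0.2  0.5 -1.7] T [-0.41 -0.13 -0.05] tilt [-1.e-04 -1.e+00  1.e-04] j [-0.24  0.48 -0.03  1.07  0.    1.16] 21.0
```

View pics/zside_18.png

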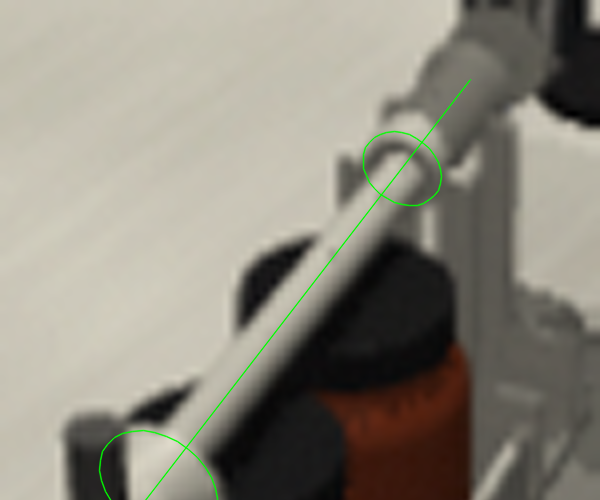

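View pics/side_18c.png

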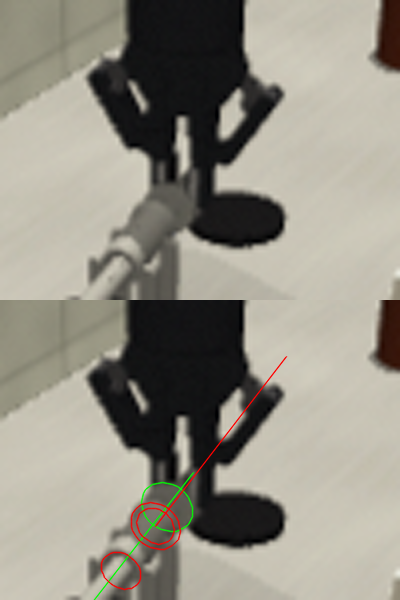

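```bash
python3 -m inch '[[[-2,0,0,0],[-4,0,0,0],[-6,0,0,0],[-8,0,0,0],[-8,0,0,0]]]' 8 50; python3 -m inch '[[[-1.5,0,0,0],[-3,0,0,0],[-4.5,0,0,0],[-6,0,0,0],[-6,0,0,0]]]'; python3 look.py 19 -0.141
```

```text
clock: 21.6
tcp_pos: [0.6241, -0.0607, 0.1049]
orientation: [0.542, -0.542, 0.453, -0.454]
wrist_force: [0.5, -3.8, 2.4]
finger_gap: 0.0139
clock: 22.1
tcp_pos: [0.6238, -0.056, 0.1054]
orientation: [-0.542, 0.542, -0.452, 0.455]
wrist_force: [1.4, -6.6, 3.7]
finger_gap: 0.0138
grasp [ 0.6237 -0.056   0.1237] yaw 100.13 F [ 1.4 -6.6  3.7] T [-1.8  -0.29  0.03] tilt [ 0.0036 -1.      0.002 ] j [-0.22  0.47 -0.04  1.06 -0.    1.18] 22.1
```

View pics/side_19c.png

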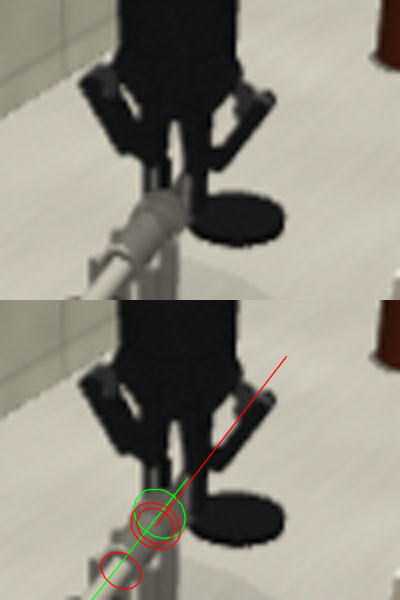

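```bash
python3 z.py 19 1; python3 - <<'E'
import cv2
a=cv2.imread("pics/side_19.png")[150:205,225:285]
cv2.imwrite("pics/q19.png",cv2.resize(a,None,fx=10,fy=10,interpolation=cv2.INTER_CUBIC))
E
```

```text
(no output)
```

View pics/q19.png

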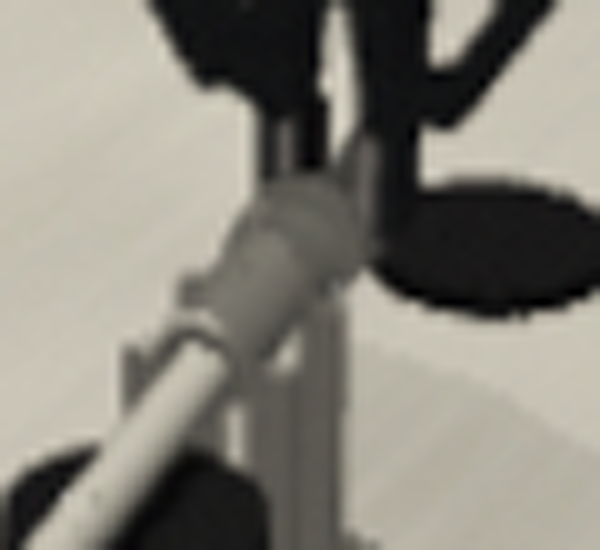

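View pics/zside_19.png

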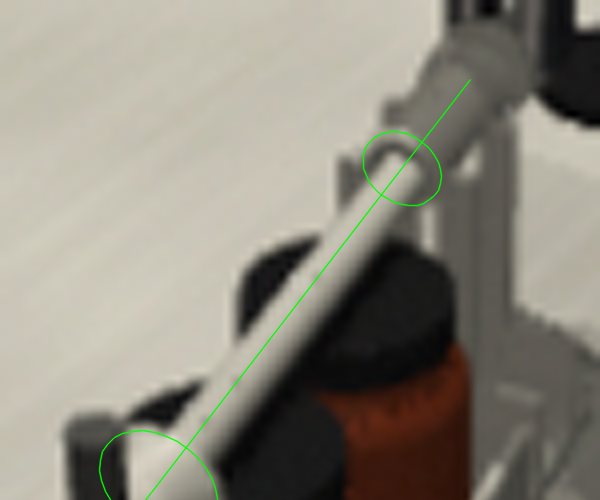

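View pics/ztop_19.png

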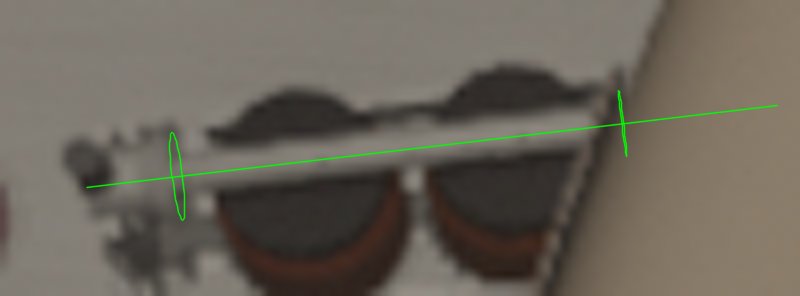

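```bash
python3 -m inch '[[[0,-0.7,0,0],[0,-1.5,0,0],[0,-1.5,0,0]]]' 8 25; python3 look.py 20 -0.141
```

```text
clock: 22.5
tcp_pos: [0.6228, -0.0555, 0.1055]
orientation: [-0.542, 0.543, -0.453, 0.454]
wrist_force: [1.2, -6.7, -1.5]
finger_gap: 0.0144
grasp [ 0.6228 -0.0555  0.1238] yaw 100.13 F [ 1.2 -6.7 -1.5] T [-1.69 -0.39 -0.01] tilt [ 1.7e-03 -1.0e+00 -2.0e-04] j [-0.22  0.47 -0.03  1.07 -0.    1.18] 22.5
```

```bash
python3 -m inch '[[[0,0,0,0],[-1,0,0,0],[-2,0,0,0],[-3,0,0,0],[-3,0,0,0]]]' 8 60; python3 look.py 21 -0.141; python3 z.py 21;python3 - <<'E'
import cv2
a=cv2.imread("pics/side_21.png")[150:205,225:285]
cv2.imwrite("pics/q21.png",cv2.resize(a,None,fx=10,fy=10,interpolation=cv2.INTER_CUBIC))
E
```

```text
clock: 23.1
tcp_pos: [0.6224, -0.0531, 0.1055]
orientation: [-0.541, 0.543, -0.453, 0.455]
wrist_force: [1.2, -6.2, -3.1]
finger_gap: 0.0136
grasp [ 0.6224 -0.053   0.1238] yaw 100.11 F [ 1.2 -6.2 -3.1] T [-1.86 -0.4  -0.05] tilt [ 2.6e-03 -1.0e+00 -2.0e-04] j [-0.21  0.47 -0.04  1.06 -0.    1.18] 23.1
```

View pics/q21.png

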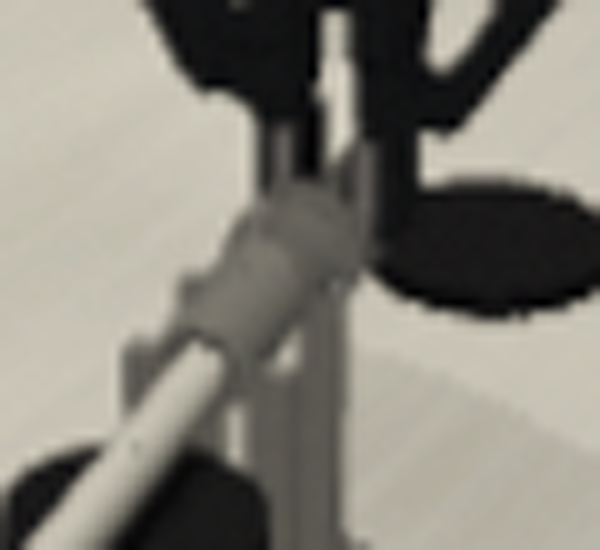

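The bar moved 2.5 mm at a steady 6 N, so this is the spring ball rather than a bind. I keep pressing gently.

```bash
python3 -m inch '[[[-1,0,0,0],[-2,0,0,0],[-3,0,0,0],[-4,0,0,0],[-4,0,0,0]]]' 8 60; python3 -m inch '[[[-1,0,0,0],[-2,0,0,0],[-3,0,0,0],[-3,0,0,0]]]'; python3 look.py 22 -0.141;python3 - <<'E'
import cv2
a=cv2.imread("pics/side_22.png")[150:205,225:285]
cv2.imwrite("pics/q22.png",cv2.resize(a,None,fx=10,fy=10,interpolation=cv2.INTER_CUBIC))
E
```

```text
clock: 23.7
tcp_pos: [0.6216, -0.0487, 0.1055]
orientation: [-0.542, 0.543, -0.453, 0.454]
wrist_force: [1.0, -4.9, -2.3]
finger_gap: 0.014
clock: 24.1
tcp_pos: [0.6214, -0.0473, 0.1055]
orientation: [-0.541, 0.543, -0.453, 0.455]
wrist_force: [2.0, -10.8, -3.6]
finger_gap: 0.014
grasp [ 0.6214 -0.0472  0.1238] yaw 100.07 F [  2.  -10.8  -3.6] T [-2.56 -0.45  0.  ] tilt [ 4.9e-03 -1.0e+00 -3.0e-04] j [-0.2   0.47 -0.04  1.06 -0.    1.19] 24.1
```

View pics/q22.png

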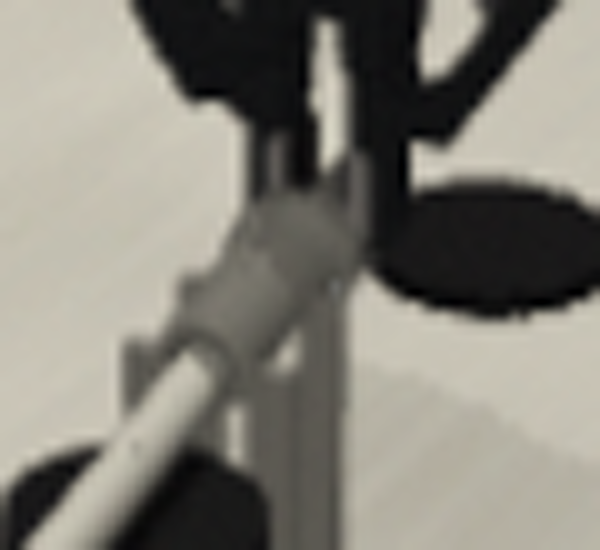

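```bash
python3 -m inch '[[[-0.7,0,0,0],[-1.4,0,0,0],[-2,0,0,0],[-2,0,0,0]]]'; python3 -m inch '[[[-0.7,0,0,0],[-1.4,0,0,0],[-1.4,0,0,0]]]'
```

```text
clock: 24.6
tcp_pos: [0.6213, -0.0472, 0.1056]
orientation: [-0.54, 0.544, -0.452, 0.457]
wrist_force: [2.7, -15.4, -4.1]
finger_gap: 0.0137
clock: 24.9
tcp_pos: [0.6214, -0.0471, 0.1056]
orientation: [-0.539, 0.544, -0.452, 0.457]
wrist_force: [2.8, -20.8, -5.4]
finger_gap: 0.014
```

Hard stop: the force rises from 11 to 21 N with no movement, where the model says the collar meets the mouth. I'll relieve the push, open, lift clear and inspect.

```bash
python3 -m inch '[[[1.5,0,0,0],[3,0,0,0],[4,0,0,0],[4,0,0,0]]]'; python3 -m inch '[[[0,0,0,0],[0,0,0,0],[0,0,0,0],[0,0,0,0]]]' 50 40; python3 -m inch '[[[0,-10,0,0],[0,-25,0,0],[0,-45,0,0],[0,-70,0,0],[0,-110,0,0],[40,-120,0,0],[85,-120,0,0],[130,-120,0,0],[170,-120,0,0],[170,-120,0,0]]]'; python3 look.py 23 -0.141;python3 - <<'E'
import cv2
a=cv2.imread("pics/side_23.png")[150:205,225:285]
cv2.imwrite("pics/q23.png",cv2.resize(a,None,fx=10,fy=10,interpolation=cv2.INTER_CUBIC))
a=cv2.imread("pics/top_23.png")[160:210,180:280]
cv2.imwrite("pics/r23.png",cv2.resize(a,None,fx=8,fy=8,interpolation=cv2.INTER_CUBIC))
E
```

```text
clock: 25.3
tcp_pos: [0.6214, -0.0472, 0.1055]
orientation: [-0.541, 0.543, -0.453, 0.455]
wrist_force: [0.9, -9.3, -3.2]
finger_gap: 0.0141
clock: 25.7
tcp_pos: [0.6208, -0.0446, 0.1057]
orientation: [0.543, -0.542, 0.454, -0.453]
wrist_force: [-0.3, 0.7, 0.0]
finger_gap: 0.0496
clock: 26.7
tcp_pos: [0.6513, -0.2178, 0.2257]
orientation: [-0.541, 0.541, -0.455, 0.456]
wrist_force: [0.6, 1.0, 0.5]
finger_gap: 0.0501
grasp [ 0.6513 -0.2178  0.244 ] yaw 99.86 F [0.6 1.  0.5] T [ 0.06 -0.02 -0.04] tilt [ 1.8e-03 -1.0e+00  5.0e-04] j [-0.44  0.54  0.38  1.41 -0.    0.96] 26.7
```

View pics/q23.png

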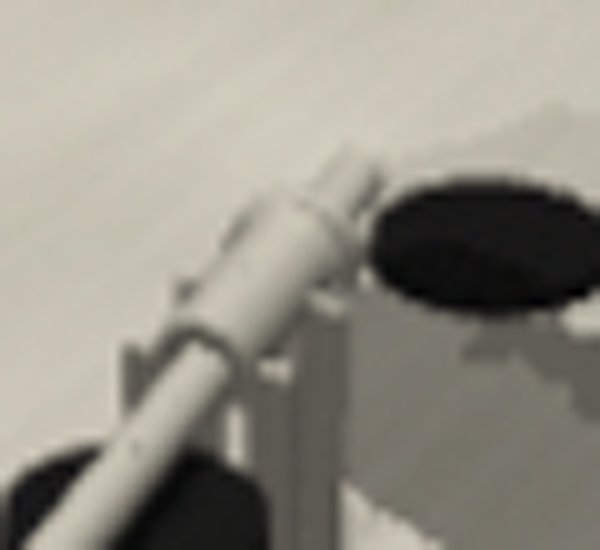

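View pics/r23.png

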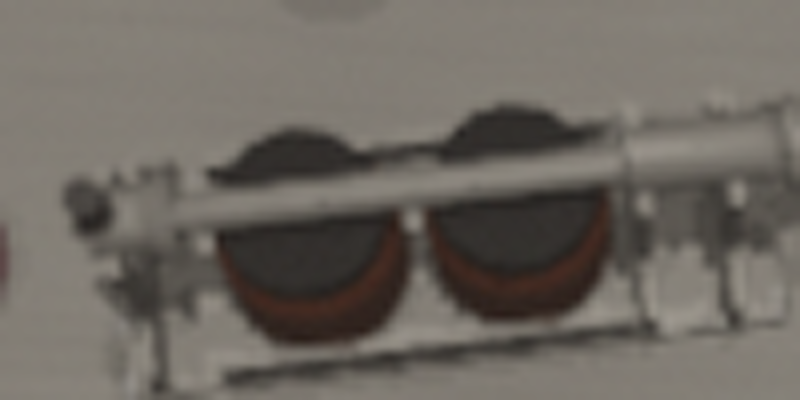

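```bash
python3 - <<'E'
import cv2,numpy as np
a=cv2.imread("pics/top_23.png")[163:193,250:310];b=cv2.imread("pics/top0.png")[163:193,250:310]
z=lambda i:cv2.resize(i,None,fx=10,fy=10,interpolation=cv2.INTER_CUBIC)
c=cv2.imread("pics/side_23.png")[150:185,235:272]
cv2.imwrite("pics/r24.png",np.vstack([z(a),z(b)]));cv2.imwrite("pics/c24.png",cv2.resize(c,None,fx=16,fy=16,interpolation=cv2.INTER_CUBIC))
cv2.imwrite("pics/side_23b.png",cv2.resize(cv2.imread("pics/side_23.png"),(800,600)))
E
```

View pics/r24.png

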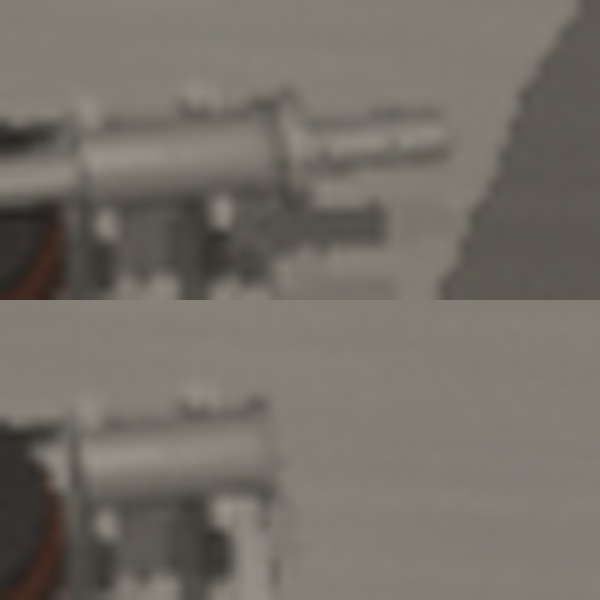

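View pics/c24.png

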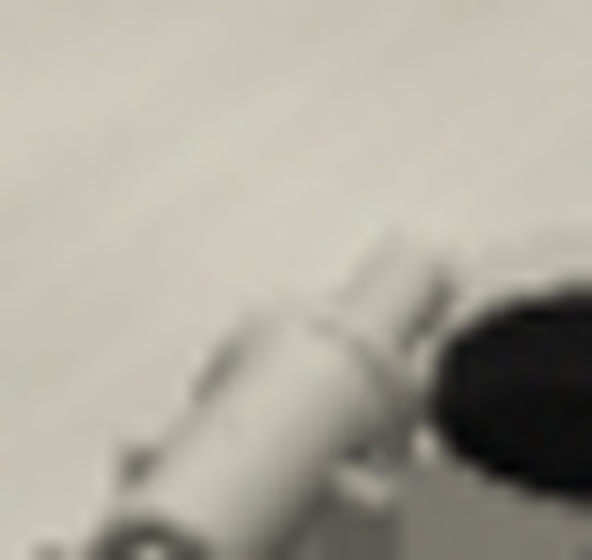

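View pics/side_23b.png

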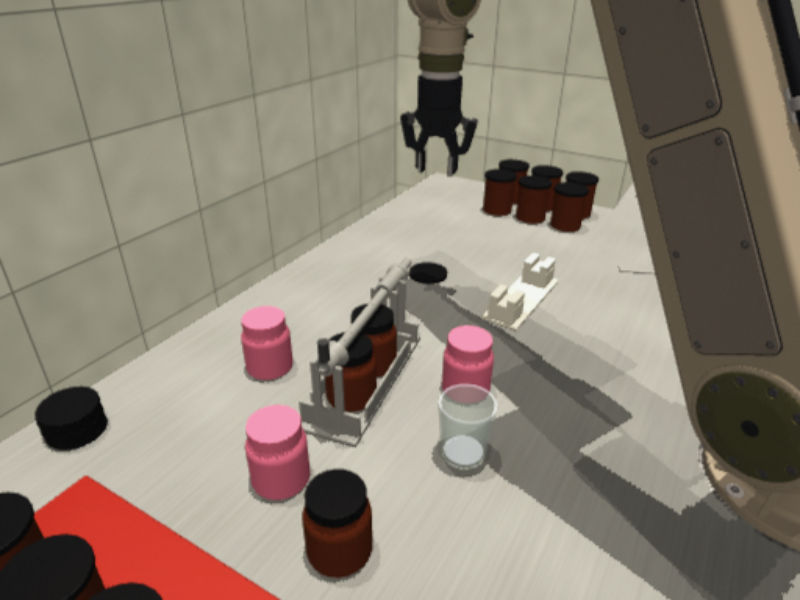

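The top zoom shows the rim at x=272, the collar directly against it with no gap, and the stub end at 447. That is about 53 mm behind the mouth, and 53 mm is expected when home. The jars, lid and other objects are unmoved and the gripper is well clear, so I'm handing in.

```bash
python3 -m inch '[[[0,0,0,0],[0,0,0,0],[0,0,0,0]]]'; python3 - <<'E'
from workcell import env
print(env.get_state()["wrist_force"].round(1),env.hand_in())
E
```

```text
clock: 27.1
tcp_pos: [0.6511, -0.2111, 0.2263]
orientation: [0.543, -0.543, 0.453, -0.453]
wrist_force: [0.9, 0.2, 0.5]
finger_gap: 0.05
the job is handed in; nothing more can be done
[0.9 0.2 0.5] None
```

The bar is home: I fed it nose first through the guide tube, over both jar lids and through the far guide until its collar met the mouth. I then let go and handed in at 27 s of the 70 s.

- **Feed:** I lifted the bar by its middle, fed it in about 178 mm, then regripped it by the tail stub and pushed it the rest of the way.
- **Binding:** At about 240 mm in, the bar bound lightly in the tube (about 5 N) because I was holding the tail a little low. I backed off, loosened the grip, raised the tail about 3 mm, and it then ran freely.
- **Seating:** The spring ball resisted with about 5 to 7 N. The collar then met a hard stop, with the force rising from 11 to 21 N and no further movement; 21 N was the highest I read.
- **Last checks:** In the top view the collar touches the rim with no visible gap. The stub end is about 53 mm behind the mouth, as expected when it is home. By eye, the jars in the carrier, the other jars and the loose lid are where they were, and the gripper is clear.
- **Disagreement:** The two camera overlays differed by about 1.5 px (3 to 5 mm), so I relied on the hard stop and the lengths measured within one picture.

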